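Sort the rattling roller boxes from the sound ones

TASK

Each of these closed boxes holds a spare ink roller, and in one or two of them the roller has come out of its clip: find out which by shaking each box. Lay every box that rattles flat in the steel repair tray, and stack all the sound ones in one pile on the sloped shelf of the wooden rack, lengthways up the slope, each lying flat and square with its end right against the backstop, within the width of the shelf. Keep all labels up and leave the brayer, the ink tin and the rubbing pad alone.

Things in the scene. Friction and masses are not known exactly. Their poses are not given: they have to be found in the camera images.
- box_a: closed plywood box for a spare ink roller, one of five look-alikes of which 4 or 5 are present (the rest are None): 140 long (x) x 64 wide (y) x 34 mm high, 0.2 to 0.7 kg, paper label on the lid (+z); origin at the centre of its underside. In 1 or 2 of those present a loose steel roller (22 x 42 mm, 0.15 kg) rolls and slides easily 80 to 110 mm lengthways; in the others nothing can move. It cannot be seen, only felt
- box_b: closed plywood box for a spare ink roller, one of five look-alikes of which 4 or 5 are present (the rest are None): 140 long (x) x 64 wide (y) x 34 mm high, 0.2 to 0.7 kg, paper label on the lid (+z); origin at the centre of its underside. Weights overlap, so weighing does not tell which hold a loose roller
- box_c: closed plywood box for a spare ink roller, one of five look-alikes of which 4 or 5 are present (the rest are None): 140 long (x) x 64 wide (y) x 34 mm high, 0.2 to 0.7 kg, paper label on the lid (+z); origin at the centre of its underside
- box_d: closed plywood box for a spare ink roller, one of five look-alikes of which 4 or 5 are present (the rest are None): 140 long (x) x 64 wide (y) x 34 mm high, 0.2 to 0.7 kg, paper label on the lid (+z); origin at the centre of its underside
- box_e: closed plywood box for a spare ink roller, one of five look-alikes of which 4 or 5 are present (the rest are None): 140 long (x) x 64 wide (y) x 34 mm high, 0.2 to 0.7 kg, paper label on the lid (+z); origin at the centre of its underside
- rack: fixed wooden rack, foot 200 x 110 mm, that carries the sloped shelf; origin on the bench under the middle of the rack; its +x points towards the shelf's high end
- shelf: the rack's fixed board, 110 wide, 190 mm long, rising at 18 degrees from the backstop, a wall 115 mm high square to its low end; open sides. Origin 40 mm above the bench at the foot of the backstop's inner face, mid-width, on the board's top; x up the slope, y across, z out of the board. A box touching the backstop endwise has its origin at x = 70 mm; friction may hold it short of that
- tray: shallow stainless steel repair tray, fixed, outside 195 (x) x 250 (y) x 18 mm high, walls and floor 5 mm thick, open top; origin at the centre of its underside
- brayer: ink brayer (hand roller with a wooden handle) lying on the glass ink slab, a bystander, about 170 mm long; origin under the middle of its roller
- ink_tin: round ink tin, a bystander, 89 mm across and 66 mm high; origin at the centre of its underside
- baren: round flat rubbing pad with a wooden grip, a bystander, 112 mm across and 33 mm high; origin at the centre of its underside
Not all that is in view belongs to the job. What is shaped like the box_d but blue or yellow is not meant.

How it is judged:
By the outcome, as a careful person would: the job done as asked, in the order asked, and still so for the second after the job is handed in, with the robot touching nothing.
Of box_c, box_d, box_e only 2 to 3 are there at a start; the rules pass over those that are not, and their reading is None.
Of roller_0, roller_1 only 1 to 2 are there at a start; the rules pass over those that are not, and their reading is None.
At some moment in a run one of box_a, box_b, box_c, box_d, box_e may be knocked a few centimetres aside while the robot is not near it.
Once in a run the grip may slacken for a moment while it holds something.
It also fails if it takes over 210 s, if anything falls off the work surface, if the arm or the gripper's body presses on something with over 40 N, if the wrist force passes 120 N, or if a joint passes its speed limit or range.

ROBOT

A 6-joint arm with a two-finger parallel gripper is mounted at the origin on the work surface. World frame = base frame: x ahead of the robot, y to its left, z up, the work surface at z = 0. Lengths are in m, angles in rad, forces in N, time in s.
With the tool pointing down it reaches from about 0.35 to 0.975 m from the base axis. Payload 4.9 kg.
Tool frame: the origin (TCP) lies midway between the tips of the shut fingers; the grasp point (between the pads) lies 19 mm behind it; z points along the fingers, y is the direction in which the jaws open and shut (so a half turn about z gives the same grasp; the last joint's range is limited). The gripper opens to 85 mm and grips with 20 to 120 N. Pads are 22 mm wide; open, the fingers measure 114 mm over their backs; the gripper's body (76 mm by 85 mm) begins 54 mm behind the grasp point. The pads swing forward as they close: fully open they stand 13 mm farther back than shut.
Start: joints at [1.091, 0.053, 1.613, -0, 1.476, -0.119], TCP at [0.221, 0.585, 0.196] pointing down, gripper open.
Joint ranges: [-3.01, 3.01], [-1.01, 2.22], [0.06, 2.58], [-1.02, 4.17], [0.09, 2.62], [-3.14, 3.14]. Speed limits (rad/s): [2.57, 2.57, 3.14, 3.14, 3.14, 3.14].

INTERFACE

Orientations are given as a rotation vector (axis times angle).
In Python, from station import ctrl gives the robot as it stands.
- The arm moves only by the tool play_rows, never from a script. Its argument "motion" is a list that holds one entry, the list of rows, each a list of 7 numbers: the closure, from -1 (fully open) to 1 (shut), then the shift along the tool's x, y, z in cm, then the turn, a rotation vector about the tool's x, y, z in degrees. A call has 1 to 20 rows; each row is the pose to reach, as a shift and turn from the pose measured when the call began, along the tool's axes at that moment; what a row does not reach only later rows make up. A row lasts 1/8 s, in which the tool goes at most 62.5 mm and 10.7 degrees, less where a joint would pass 70% of its speed; a pose out of reach is approached as far as the arm can. A call with a gripper value outside its range is refused whole. The fingers move at their own pace and stop on an object; "newtons" is the grip in N (left out, the last holds). Time passes only in rows, so rows that repeat a pose let the fingers close. It gives the time, the measured TCP pose, the force and the opening at its end, in the units of the state.
- ctrl.get_obs(): the state, without advancing time (a new reading comes with each control period).
- ctrl.get_image(name): name is "side" or "top" or "wrist"; returns a dict with "color" (420x560x3 uint8, red, green, blue), "mtx" (3x3 intrinsics, pixels), "T" (4x4, takes a point from camera to world coordinates). Camera axes: x right, y up, looking along -z (the intrinsics and any distortion apply to the point x, -y, -z); pixel columns grow to the right and rows downward; lengths in m; the calibration is good to about 2 mm. The wrist camera is an equidistant fisheye: a pixel r from the principal point sees the ray r / f radians off the axis. A picture is of the moment at which its call begins. There is no depth.
- ctrl.finish_job(): hands the job in, once; it reports no verdict.
The state is a dict: "t": time; "q": joint angles; "dq": joint speeds; "effort": joint torques, N m; "tool_pos": TCP position; "tool_rot": TCP orientation; "contact_force": force on the tool from outside, world axes, zero at the start; "wrist_torque": the same for the moment, N m; "opening": finger opening in m.
Only numpy, scipy, OpenCV 4.12 (cv2) and the standard library are available. Lean on these libraries where they do the work, as an engineer would, in place of code of your own. Each camera call takes 0.05 s, during which the arm holds its last target.

## Working session

There is one attempt and no reset: what is moved stays moved. The work goes in short steps, Python scripts to look and compute and a tool call to move; the robot and the scene stay as the last step left them, time stands still between calls to the robot, and variables do not carry over. Pictures are saved under pics/ and viewed, and the job is handed in when it is done.

Besides the shell and the picture viewer there is one more tool, called after ">>>" as a command line: name --argument value ..., lists and objects as JSON in quotes. play_rows: Moves the arm, as the interface text tells. Its arguments: {"type":"object","properties":{"motion":{"type":"array"},"newtons":{"type":"number"}},"required":["motion"]}

```bash
ls -la; mkdir -p pics
cat > h.py <<'E'
import numpy as np,cv2
from station import ctrl
from scipy.spatial.transform import Rotation as R
def snap(n,f):
    im=ctrl.get_image(n); cv2.imwrite(f'pics/{f}.png',im['color'][:,:,::-1]); np.savez(f'pics/{f}.npz',**{k:np.array(v) for k,v in im.items()}); return im
E
python3 - <<'E'
from h import *
o=ctrl.get_obs(); print(o)
for n in ['side','top','wrist']:
    im=snap(n,n+'0'); print(im.keys(),np.round(im['mtx'],1),np.round(im['T'],3))
E
```

```text
total 12
drwxr-xr-x  3 agent agent 4096 Dec  6 07:15 .
drwxr-xr-x 23 root  root  4096 Dec  6 07:15 ..
drwxr-xr-x  2 agent agent 4096 Dec  6 07:15 pics
{'t': 0.0, 'q': array([ 1.09104263e+00,  5.33216136e-02,  1.61426555e+00, -3.96062888e-05,
        1.47601835e+00, -1.18981891e-01]), 'dq': array([-0.00010163,  0.00068803, -0.00276164, -0.000529  ,  0.00077035,
        0.00091981]), 'effort': array([ 7.62170221e-04, -3.93694603e+01, -3.70170665e+01, -7.22756749e-05,
        7.12246154e-03, -2.13314721e-06]), 'tool_pos': array([0.22030421, 0.58415151, 0.19520194]), 'tool_rot': array([-5.63524848e-01, -3.09007153e+00,  3.03889846e-03]), 'contact_force': array([ 0.00822276, -0.37830669, -0.33432095]), 'wrist_torque': array([ 0.02106913,  0.00368605, -0.01125432]), 'opening': 0.08533679173560209}
dict_keys(['color', 'mtx', 'T']) [[514.7   0.  281.4]
 [  0.  514.7 224. ]
 [  0.    0.    1. ]] [[ 0.771  0.434 -0.465 -0.244]
 [-0.636  0.525 -0.565 -0.832]
 [-0.002  0.732  0.681  1.184]
 [ 0.     0.     0.     1.   ]]
dict_keys(['color', 'mtx', 'T']) [[395.1   0.  277.3]
 [  0.  395.1 212.4]
 [  0.    0.    1. ]] [[ 2.300e-02  9.970e-01 -7.300e-02  4.280e-01]
 [-1.000e+00  2.300e-02 -3.000e-03  1.070e-01]
 [-1.000e-03  7.300e-02  9.970e-01  1.122e+00]
 [ 0.000e+00  0.000e+00  0.000e+00  1.000e+00]]
dict_keys(['color', 'mtx', 'T']) [[325.2   0.  280.1]
 [  0.  325.2 210.1]
 [  0.    0.    1. ]] [[ 0.352 -0.89  -0.29   0.146]
 [ 0.936  0.334  0.111  0.612]
 [-0.002 -0.31   0.951  0.373]
 [ 0.     0.     0.     1.   ]]
```

View pics/side0.png

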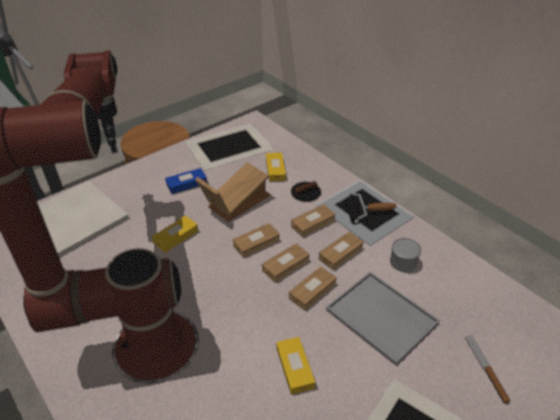

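View pics/top0.png

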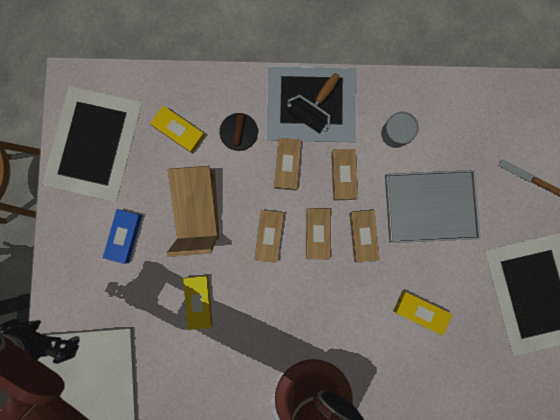

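View pics/wrist0.png

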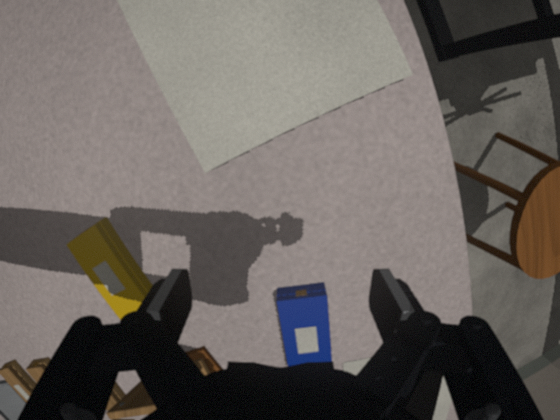

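The top view shows five plywood boxes: upper row at about (288,163) and (345,174), lower row at (269,235), (318,233) and (364,235). The rack is at (195,210) with its backstop at its lower end, and the tray is at (432,206). Yellow and blue decoys lie around them. Next I measure.

```bash
cat >> h.py <<'E'
def load(f): 
    d=np.load(f'pics/{f}.npz'); return {k:d[k] for k in d.files}
def ray(im,uv,fish=False):
    u=np.atleast_2d(np.array(uv,float)); K=im['mtx']
    x=(u[:,0]-K[0,2])/K[0,0]; y=(u[:,1]-K[1,2])/K[1,1]
    if fish:
        r=np.hypot(x,y)+1e-12; d=np.c_[np.sin(r)*x/r,-np.sin(r)*y/r,-np.cos(r)]
    else: d=np.c_[x,-y,-np.ones_like(x)]
    d=d@im['T'][:3,:3].T; d/=np.linalg.norm(d,axis=1)[:,None]
    return im['T'][:3,3],d
def onz(im,uv,z,fish=False):
    o,d=ray(im,uv,fish); return o+d*((z-o[2])/d[:,2])[:,None]
def proj(im,P,fish=False):
    P=np.atleast_2d(P); c=(P-im['T'][:3,3])@im['T'][:3,:3]; x,y,z=c[:,0],-c[:,1],-c[:,2]; K=im['mtx']
    if fish:
        r=np.hypot(x,y); th=np.arctan2(r,z); s=th/r; x,y=x*s,y*s
    else: x,y=x/z,y/z
    return np.c_[K[0,0]*x+K[0,2],K[1,1]*y+K[1,2]]
def tri(views):
    A=np.zeros((3,3));b=np.zeros(3);L=[]
    for im,uv,f in views:
        o,d=ray(im,uv,f);d=d[0];M=np.eye(3)-np.outer(d,d);A+=M;b+=M@o;L.append((M,o))
    p=np.linalg.solve(A,b); return p,[float(np.linalg.norm(M@(p-o))) for M,o in L]
def boxes(im,lo=(5,60,60),hi=(22,200,255),amin=300):
    hsv=cv2.cvtColor(im['color'],cv2.COLOR_RGB2HSV)
    m=cv2.inRange(hsv,np.array(lo),np.array(hi)); m=cv2.morphologyEx(m,cv2.MORPH_OPEN,np.ones((3,3)))
    cs,_=cv2.findContours(m,cv2.RETR_EXTERNAL,cv2.CHAIN_APPROX_NONE)
    return m,[c for c in cs if cv2.contourArea(c)>amin]
E
python3 - <<'E'
from h import *
for n in ['top0','side0']:
    im=load(n); m,cs=boxes(im); cv2.imwrite(f'pics/m_{n}.png',m)
    hsv=cv2.cvtColor(im['color'],cv2.COLOR_RGB2HSV)
    for c in cs:
        r=cv2.minAreaRect(c); print(n,np.round(r[0]),np.round(r[1]),round(r[2]),cv2.contourArea(c), hsv[c[:,0,1],c[:,0,0]].mean(0).round())
    for uv in ([(300,150),(269,250),(205,190)] if n=='top0' else []): print(hsv[uv[1],uv[0]])
T=load('top0'); print('tray',onz(T,[(387,174),(475,171),(479,239),(389,242)],0.018).round(3))
E
```

```text
top0 [364. 236.] [51. 25.] 84 1185.0 [ 17.  95. 103.]
top0 [269. 236.] [23. 51.] 7 1114.5 [ 17. 100. 117.]
top0 [318. 234.] [51. 23.] 90 1129.0 [ 17. 101. 109.]
top0 [192. 210.] [89. 49.] 90 3463.0 [ 17. 105. 107.]
top0 [344. 174.] [50. 24.] 88 1146.0 [ 17.  94. 100.]
top0 [287. 163.] [23. 50.] 5 1074.5 [ 17. 105. 111.]
[13 59 69]
[ 17 118 127]
[ 17 118 108]
side0 [312. 287.] [25. 49.] 50 1057.5 [ 14.  75. 115.]
side0 [286. 262.] [23. 48.] 58 955.5 [ 14.  76. 114.]
side0 [341. 250.] [23. 45.] 54 885.0 [ 14.  76. 112.]
side0 [256. 240.] [22. 46.] 65 874.0 [ 14.  75. 116.]
side0 [313. 220.] [21. 44.] 63 768.5 [ 14.  77. 112.]
side0 [238. 189.] [52. 67.] 65 2016.0 [13. 98. 95.]
side0 [152. 136.] [32. 70.] 68 1776.0 [ 12.  83. 110.]
tray [[ 0.624 -0.197  0.018]
 [ 0.639 -0.445  0.018]
 [ 0.447 -0.453  0.018]
 [ 0.433 -0.203  0.018]]
```

Run:
```python
import cv2
a=cv2.imread('pics/top0.png')[130:270,150:390];cv2.imwrite('pics/c1.png',cv2.resize(a,(800,467),interpolation=cv2.INTER_CUBIC))
a=cv2.imread('pics/side0.png')[150:310,180:380];cv2.imwrite('pics/c2.png',cv2.resize(a,(750,600),interpolation=cv2.INTER_CUBIC))
```

```text
(no output)
```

View pics/c1.png

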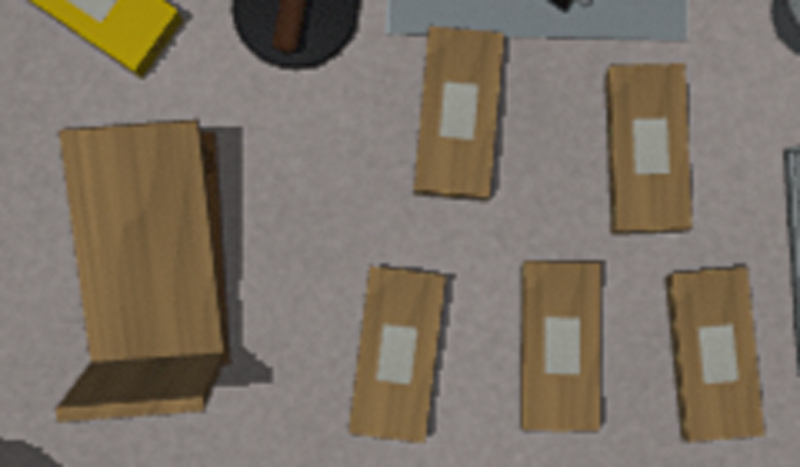

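View pics/c2.png

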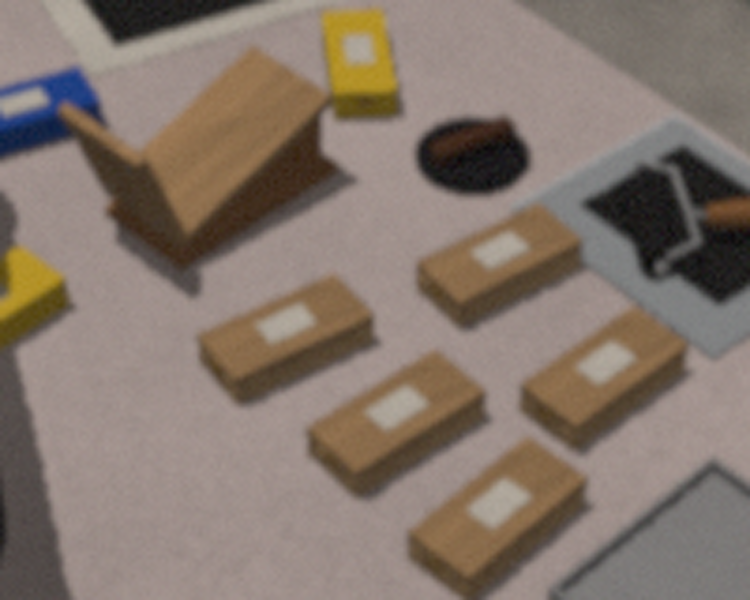

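```bash
python3 - <<'E'
from h import *
E
ls pics
```

```text
c1.png
c2.png
m_side0.png
m_top0.png
side0.npz
side0.png
top0.npz
top0.png
wrist0.npz
wrist0.png
```

View pics/m_top0.png

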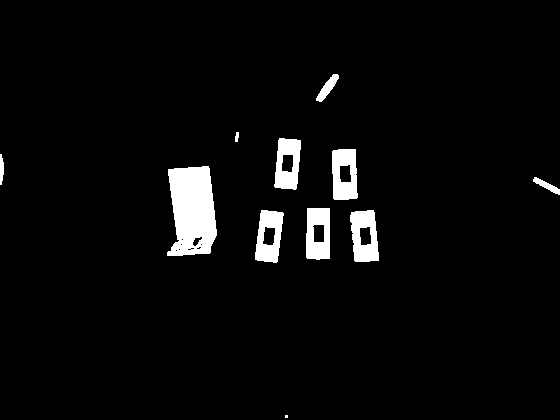

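All five boxes are separated cleanly in the mask. Next I triangulate the label centres, and the shelf corners from both views.

```bash
cat >> h.py <<'E'
def labels(im,m):
    cs,h=cv2.findContours(m,cv2.RETR_CCOMP,cv2.CHAIN_APPROX_NONE); out=[]
    for i,c in enumerate(cs):
        if h[0][i][3]>=0 and cv2.contourArea(c)>40:
            M=cv2.moments(c); out.append((M['m10']/M['m00'],M['m01']/M['m00']))
    return out
E
python3 - <<'E'
from h import *
T=load('top0');S=load('side0')
mt,ct=boxes(T);ms,cs=boxes(S)
lt=[l for l in labels(T,mt) if l[0]>240];ls=[l for l in labels(S,ms) if l[0]>220]
print(np.round(lt),np.round(ls))
for l in lt:
    best=min(((tri([(T,l,0),(S,s,0)]),s) for s in ls),key=lambda a:sum(a[0][1]))
    c=min(ct,key=lambda c:np.hypot(*(np.array(cv2.minAreaRect(c)[0])-l)))
    P=onz(T,cv2.boxPoints(cv2.minAreaRect(c)),0.034)
    w=onz(T,c[:,0,:].astype(float),0.034)[:,:2].astype(np.float32); r=cv2.minAreaRect(w)
    e1=P[1]-P[0];e2=P[2]-P[1]; e=e1 if np.linalg.norm(e1)>np.linalg.norm(e2) else e2
    yaw=np.degrees(np.arctan2(e[1],e[0]));yaw=(yaw+90)%180-90
    print('label',best[0][0].round(4),'res',np.round(best[0][1],4),'rect',np.round(r[0],4),np.round(r[1],3),'yaw',round(yaw,1))
ct_=lambda x,y:(150+x*.3,130+y*.29979)
cs_=lambda x,y:(180+x*200/750,150+y*160/600)
for n,a,b in [('highL',(60,130),(255,47)),('highR',(197,121),(330,97)),('lowR',(223,352),(185,235)),('lowL',(91,358),(147,163)),('wallTopL',(57,412),(62,106)),]:
    print(n,*[np.round(v,4) for v in tri([(T,ct_(*a),0),(S,cs_(*b),0)])])
E
```

```text
[[365. 236.]
 [269. 236.]
 [318. 233.]
 [345. 173.]
 [287. 163.]] [[313. 284.]
 [285. 258.]
 [341. 246.]
 [256. 236.]
 [313. 216.]]
label [ 0.449  -0.1325  0.0323] res [0.0002 0.0002] rect [ 0.4488 -0.1294] [0.14  0.069] yaw 6.0
label [0.4427 0.1324 0.033 ] res [0.0001 0.0001] rect [0.4427 0.1322] [0.064 0.14 ] yaw -5.6
label [ 0.453  -0.0041  0.0327] res [0.0006 0.0006] rect [ 0.4524 -0.0017] [0.14  0.063] yaw 0.8
label [ 0.6207 -0.0754  0.0325] res [0. 0.] rect [ 0.6192 -0.0731] [0.141 0.067] yaw 2.8
label [0.6472 0.0858 0.0323] res [0. 0.] rect [0.6453 0.0855] [0.064 0.141] yaw -3.8
highL [0.6127 0.3996 0.0918] [0.0017 0.0017]
highR [0.6212 0.2927 0.0913] [0.0001 0.0001]
lowR [0.4399 0.2744 0.0362] [0. 0.]
lowL [0.4449 0.3663 0.0603] [0.016 0.016]
wallTopL [0.3916 0.3792 0.1429] [0. 0.]
```

Label heights come out at 32–33 mm, which fits the 34 mm boxes. The shelf yaw is about 5° and the tray is near (0.536,-0.325). Next I take a wrist view over the rack to refine the shelf.

```bash
cat >> h.py <<'E'
def Rd(yawdeg,tilt=0):
    """tool x at yaw, tool down; tilt: rotation about tool y in deg (tool frame, after)"""
    a=np.radians(yawdeg); x=np.array([np.cos(a),np.sin(a),0]); z=np.array([0,0,-1.]); y=np.cross(z,x)
    return np.c_[x,y,z]@R.from_euler('y',tilt,degrees=True).as_matrix()
def go(p,Rt,o=None):
    o=o or ctrl.get_obs(); R0=R.from_rotvec(o['tool_rot']).as_matrix()
    s=R0.T@(np.array(p)-o['tool_pos'])*100; rv=R.from_matrix(R0.T@Rt).as_rotvec(degrees=True)
    print('shift cm',s.round(2),'turn deg',rv.round(2),'| dist mm',round(np.linalg.norm(s)*10),'| now',o['tool_pos'].round(4)); return s,rv
def st():
    o=ctrl.get_obs(); print('t',round(o['t'],2),'p',o['tool_pos'].round(4),'F',o['contact_force'].round(2),'M',o['wrist_torque'].round(3),'op',round(o['opening'],4),'q',o['q'].round(2)); return o
E
python3 - <<'E'
from h import *
go([.60,.33,.32],Rd(180))
E
```

```text
shift cm [-44.49 -10.41 -12.45] turn deg [ -0.09  -0.03 -20.67] | dist mm 474 | now [0.2204 0.5843 0.1954]
```

>>> play_rows --motion '[[[-1,-10,-2.4,-12.5,0,0,-5],[-1,-20,-4.8,-12.5,0,0,-10],[-1,-30,-7,-12.5,0,0,-15],[-1,-38,-9,-12.5,0,0,-20.7],[-1,-44.5,-10.4,-12.5,0,0,-20.7],[-1,-44.5,-10.4,-12.5,0,0,-20.7],[-1,-44.5,-10.4,-12.5,0,0,-20.7],[-1,-44.5,-10.4,-12.5,0,0,-20.7],[-1,-44.5,-10.4,-12.5,0,0,-20.7],[-1,-44.5,-10.4,-12.5,0,0,-20.7]]]'

```text
t: 1.4
tool_pos: [0.5997, 0.3301, 0.3198]
tool_rot: [0.001, -3.14, 0.002]
contact_force: [-0.6, 0.6, -0.7]
opening: 0.0855
```

Run:
```python
from h import *
st(); snap('wrist','w1')
```

```text
t 1.4 p [0.5997 0.3301 0.3198] F [-0.57  0.59 -0.66] M [ 0.041 -0.012  0.013] op 0.0855 q [ 0.39  0.15  1.3  -0.    1.69 -1.18]
```

View pics/w1.png

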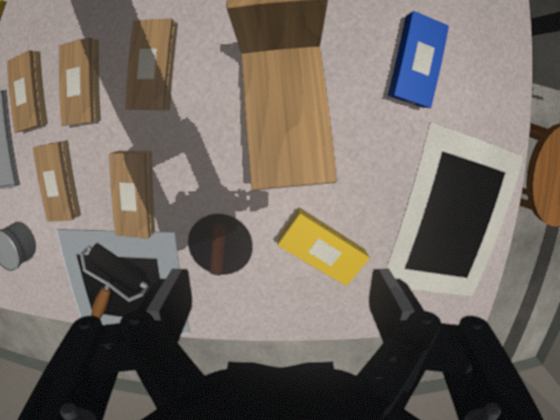

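The rack shows clearly: foot of the backstop from about (243,53) to (323,47), high end from (252,190) to (337,182). I zoom in for exact corners.

Run:
```python
import cv2
a=cv2.imread('pics/w1.png')[0:210,215:355];cv2.imwrite('pics/c3.png',cv2.resize(a,(400,600),interpolation=cv2.INTER_CUBIC))
a=cv2.imread('pics/top0.png')[155:265,160:240];cv2.imwrite('pics/c4.png',cv2.resize(a,(436,600),interpolation=cv2.INTER_CUBIC))
```

```text
(no output)
```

View pics/c3.png

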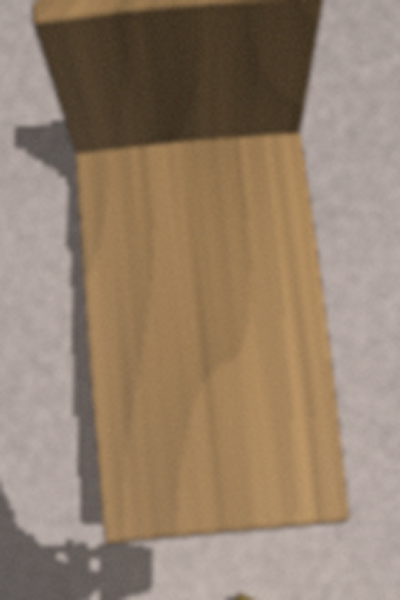

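View pics/c4.png

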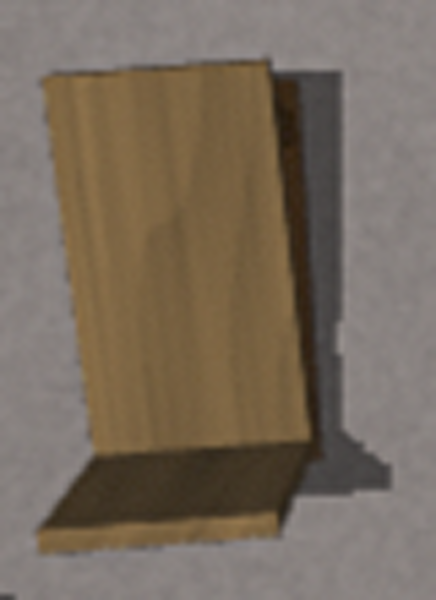

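Run:
```python
from h import *
T=load('top0');W=load('w1');S=load('side0')
cw=lambda x,y:(215+x*.35-.3,y*.35-.3)
ct=lambda x,y:(160+x*.1835-.4,155+y*.1833-.4)
P={}
for n,a,b in [('lowL',(300,131),(93,457)),('lowR',(77,153),(310,442)),('highL',(349,519),(43,75)),('highR',(105,541),(270,62)),('wallL',(320,2),(40,530)),('wallR',(37,23),(280,513))]:
    p,r=tri([(W,cw(*a),1),(T,ct(*b),0)]); P[n]=p; print(n,p.round(4),np.round(r,4))
x=(P['highL']+P['highR']-P['lowL']-P['lowR'])/2; L=np.linalg.norm(x); x/=L
y=P['lowL']-P['lowR']; print('len',L,'wid',np.linalg.norm(y),np.linalg.norm(P['highL']-P['highR']),'slope',np.degrees(np.arcsin(x[2])),'yaw',np.degrees(np.arctan2(x[1],x[0])),'yawy',np.degrees(np.arctan2(-y[0],y[1])), np.degrees(np.arctan2(-(P['highL']-P['highR'])[0],(P['highL']-P['highR'])[1])))
print('origin',(P['lowL']+P['lowR'])/2,'hi',(P['highL']+P['highR'])/2)
```

```text
lowL [0.4295 0.3839 0.0384] [0.0001 0.0001]
lowR [0.4399 0.2756 0.0343] [0.0003 0.0003]
highL [0.6141 0.4039 0.0854] [0. 0.]
highR [0.6223 0.2925 0.0933] [0.0007 0.0007]
wallL [0.3959 0.38   0.1417] [0.0001 0.0001]
wallR [0.4055 0.272  0.1428] [0.0008 0.0008]
len 0.1918853506737152 wid 0.10890936903133233 0.11205028796679746 slope 16.03968844371743 yaw 5.740488674018584 yawy 5.490751841076626 4.173409919333454
origin [0.43471432 0.32974318 0.03632985] hi [0.61820486 0.34818893 0.08934837]
```

Shelf origin is about (0.435, 0.330, 0.038) and yaw about 5.3°. Measured lengths are 192 × 110 mm and the slope is 16–18°, consistent with the text. I go for the first box, at (0.443, 0.132).

Run:
```python
from h import *
go([.4427,.1324,.13],Rd(174.4)); go([.4427,.1324,.001],Rd(174.4))
```

```text
shift cm [ 15.65 -19.78  19.06] turn deg [-0.09 -0.1   5.68] | dist mm 316 | now [0.5993 0.3307 0.32  ]
shift cm [ 15.63 -19.76  31.96] turn deg [-0.09 -0.1   5.68] | dist mm 407 | now [0.5993 0.3307 0.32  ]
```

>>> play_rows --motion '[[[-1,4,-5,2,0,0,5.7],[-1,8,-10,4,0,0,5.7],[-1,12,-15,8,0,0,5.7],[-1,15.6,-19.8,13,0,0,5.7],[-1,15.6,-19.8,19,0,0,5.7],[-1,15.6,-19.8,24,0,0,5.7],[-1,15.6,-19.8,28,0,0,5.7],[-1,15.6,-19.8,31,0,0,5.7],[-1,15.6,-19.8,31.9,0,0,5.7],[-1,15.6,-19.8,31.9,0,0,5.7],[-1,15.6,-19.8,31.9,0,0,5.7],[-1,15.6,-19.8,31.9,0,0,5.7]]]'

```text
t: 2.95
tool_pos: [0.4444, 0.1323, 0.0033]
tool_rot: [0.154, 3.136, -0.002]
contact_force: [-0.3, 0.1, 0.5]
opening: 0.0855
```

Run:
```python
from h import *
st(); snap('side','s2'); go([.4427,.1324,.001],Rd(174.4));
a=cv2.imread('pics/s2.png')[150:310,180:380];cv2.imwrite('pics/s2c.png',cv2.resize(a,(750,600)))
```

```text
t 2.95 p [0.4444 0.1323 0.0033] F [-0.27  0.12  0.5 ] M [-0.02   0.019  0.009] op 0.0855 q [ 0.13 -0.13  2.14 -0.    1.14 -1.34]
shift cm [0.14 0.01 0.2 ] turn deg [-0.06  0.05 -0.02] | dist mm 2 | now [0.4441 0.1322 0.003 ]
```

View pics/s2c.png

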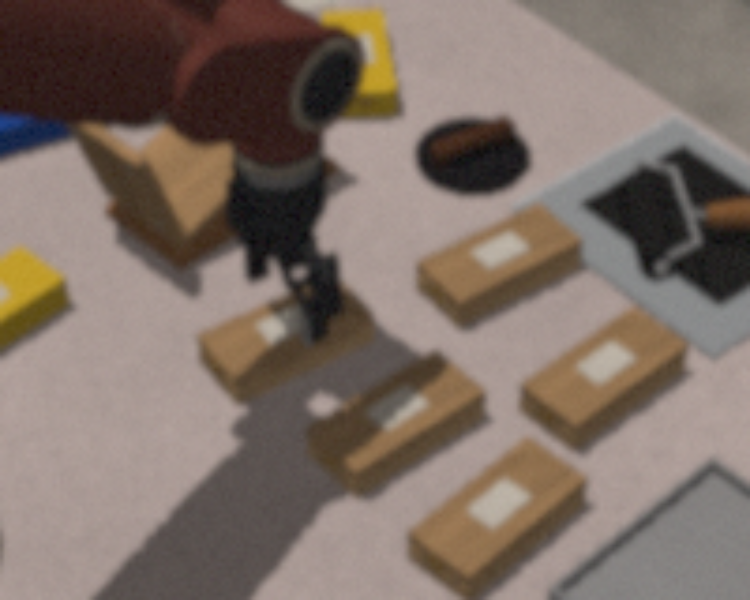

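The fingers straddle the first box at about (320,290) in the crop. Now I close, lift and tilt lengthways both ways, with level readings in between.

>>> play_rows --motion '[[[0,0,0,0.2,0,0,0],[0.5,0,0,0.2,0,0,0],[1,0,0,0.2,0,0,0],[1,0,0,0.2,0,0,0],[1,0,0,0.2,0,0,0],[1,0,0,0.2,0,0,0],[1,0,0,0.2,0,0,0],[1,0,0,-1.5,0,0,0],[1,0,0,-4,0,0,0],[1,0,0,-6,0,0,0],[1,0,0,-7,0,0,0],[1,0,0,-7,0,0,0],[1,0,0,-7,0,0,0],[1,0,0,-7,0,0,0]]]' --newtons 80

```text
t: 4.75
tool_pos: [0.4433, 0.1321, 0.0719]
tool_rot: [-0.154, -3.137, 0.002]
contact_force: [-0.0, 0.8, 0.0]
opening: 0.0001
```

Run:
```python
from h import *
st(); snap('wrist','w2')
```

```text
t 4.75 p [0.4433 0.1321 0.0719] F [-0.01  0.78  0.01] M [-0.007 -0.029  0.019] op 0.0001 q [ 0.13 -0.24  2.1  -0.    1.28 -1.34]
```

>>> play_rows --motion '[[[1,0,0,0,0,8,0],[1,0,0,0,0,16,0],[1,0,0,0,0,25,0],[1,0,0,0,0,25,0],[1,0,0,0,0,25,0],[1,0,0,0,0,25,0],[1,0,0,0,0,25,0],[1,0,0,0,0,16,0],[1,0,0,0,0,8,0],[1,0,0,0,0,0,0],[1,0,0,0,0,0,0],[1,0,0,0,0,0,0],[1,0,0,0,0,0,0]]]'

```text
t: 6.42
tool_pos: [0.4444, 0.1321, 0.0724]
tool_rot: [-0.155, -3.137, 0.002]
contact_force: [0.5, -0.1, -0.2]
opening: -0.0
```

Run:
```python
from h import *
st()
```

```text
t 6.42 p [0.4444 0.1321 0.0724] F [ 0.5  -0.13 -0.24] M [-0.022 -0.006 -0.018] op -0.0 q [ 0.13 -0.23  2.09 -0.    1.28 -1.34]
```

>>> play_rows --motion '[[[1,0,0,0,0,-8,0],[1,0,0,0,0,-16,0],[1,0,0,0,0,-25,0],[1,0,0,0,0,-25,0],[1,0,0,0,0,-25,0],[1,0,0,0,0,-25,0],[1,0,0,0,0,-25,0],[1,0,0,0,0,-16,0],[1,0,0,0,0,-8,0],[1,0,0,0,0,0,0],[1,0,0,0,0,0,0],[1,0,0,0,0,0,0],[1,0,0,0,0,0,0]]]'

```text
t: 8.05
tool_pos: [0.4435, 0.1322, 0.0722]
tool_rot: [-0.154, -3.137, 0.002]
contact_force: [-0.9, 1.2, 0.1]
opening: -0.0
```

Run:
```python
from h import *
o=st(); print(R.from_rotvec(o['tool_rot']).as_matrix().round(3)); snap('wrist','w3')
```

```text
t 8.05 p [0.4435 0.1322 0.0722] F [-0.87  1.17  0.08] M [-0.073 -0.024 -0.037] op -0.0 q [ 0.13 -0.24  2.1  -0.    1.28 -1.34]
[[-0.995  0.098 -0.001]
 [ 0.098  0.995 -0.001]
 [ 0.001 -0.001 -1.   ]]
```

View pics/w3.png

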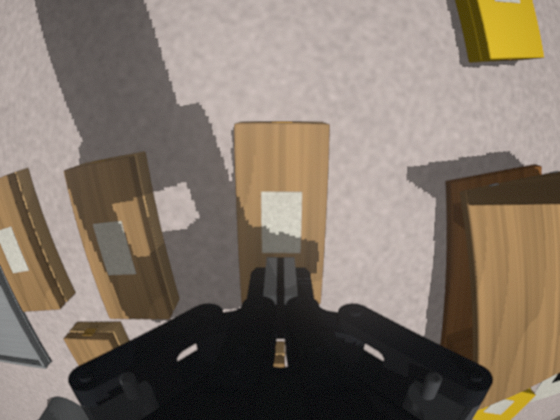

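The gripper closed on nothing: the opening is 0 and the box still lies on the bench below, with its label at (282,222). I check whether it moved and why the grasp missed.

Run:
```python
from h import *
im=load('w3')
print(onz(im,[(282,222),(234,123),(329,123),(262,192),(302,192)],0.034,True).round(4))
S=snap('side','s3');T=snap('top','t3')
mt,_=boxes(T);ms,_=boxes(S); print(np.round(labels(T,mt)),np.round(labels(S,ms)))
a=cv2.imread('pics/s3.png')[150:310,180:380];cv2.imwrite('pics/s3c.png',cv2.resize(a,(750,600)))
```

```text
[[0.4432 0.1332 0.034 ]
 [0.3709 0.1082 0.034 ]
 [0.3769 0.1708 0.034 ]
 [0.42   0.1216 0.034 ]
 [0.4226 0.149  0.034 ]]
[[365. 236.]
 [318. 233.]
 [345. 174.]
 [287. 163.]] [[313. 284.]
 [285. 258.]
 [341. 246.]
 [256. 236.]
 [313. 216.]]
```

View pics/s3c.png

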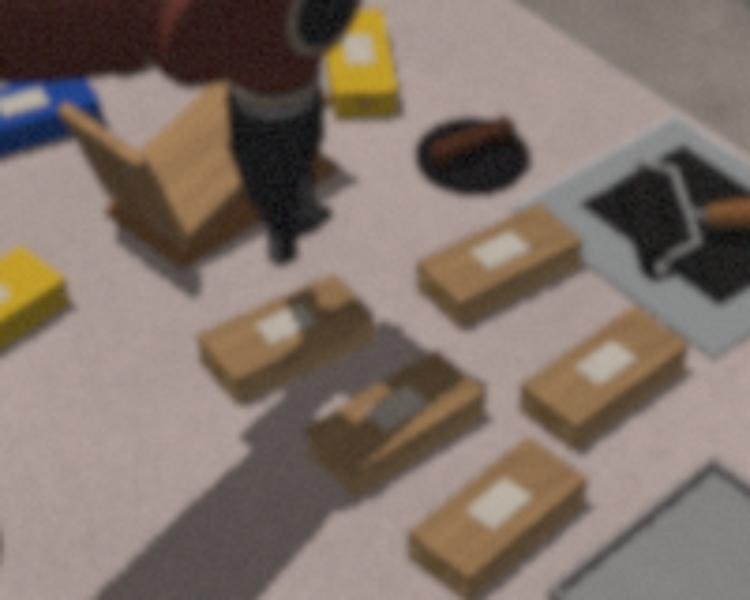

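View pics/w2.png

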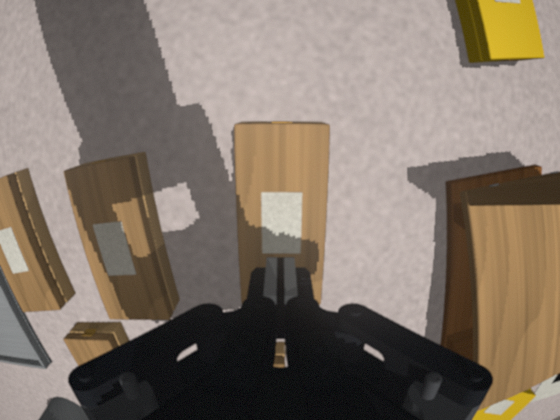

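>>> play_rows --motion '[[[-1,0,0,0,0,0,0],[-1,0,0,0,0,0,0],[-1,0,0,0,0,0,0],[-1,0,0,0,0,0,0]]]'

```text
t: 8.7
tool_pos: [0.4439, 0.1322, 0.0726]
tool_rot: [-0.154, -3.138, 0.002]
contact_force: [-0.0, 0.5, -0.6]
opening: 0.0725
```

>>> play_rows --motion '[[[-1,0,0,2,0,0,0],[-1,0,0,4,0,0,0],[-1,0,0,6,0,0,0],[-1,0,0,7.2,0,0,0],[-1,0,0,7.2,0,0,0],[1,0,0,7.2,0,0,0],[1,0,0,7.2,0,0,0],[1,0,0,7.2,0,0,0]]]'

```text
t: 9.7
tool_pos: [0.4444, 0.1322, 0.0012]
tool_rot: [0.154, 3.137, -0.002]
contact_force: [0.7, 0.0, 0.3]
opening: 0.0324
```

Run:
```python
from h import *
st(); snap('wrist','w4')
```

```text
t 9.7 p [0.4444 0.1322 0.0012] F [0.69 0.02 0.3 ] M [ 0.065  0.002 -0.005] op 0.0324 q [ 0.13 -0.13  2.14 -0.    1.13 -1.34]
```

View pics/w4.png

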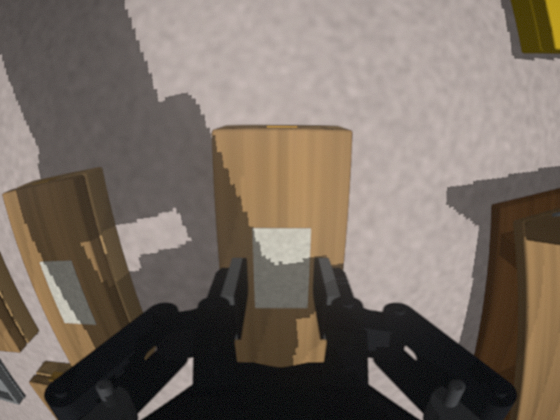

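The fingers are closing above the lid: at opening 32 mm they sit at (230,270) and (328,270), inside the box outline. I check where the tips really are.

Run:
```python
from h import *
im=load('w3'); p=np.array([.4435,.1322,.0722])
for dz in [0,.02,.04]: print(dz,proj(im,p+[0,0,dz],True).round(1))
im=load('w4'); print(proj(im,[[.4444,.1322,.0012],[.4444,.1322,.034]],True))
a=cv2.imread('pics/w3.png')[240:340,220:340];cv2.imwrite('pics/c5.png',cv2.resize(a,(720,600)))
S=snap('side','s4')
print(proj(S,[.4444,.1322,.0012]))
a=cv2.imread('pics/s4.png')[180:260,210:310];cv2.imwrite('pics/s4c.png',cv2.resize(a,(750,600),interpolation=cv2.INTER_CUBIC))
```

```text
0 [[280.7 244.6]]
0.02 [[280.7 259.6]]
0.04 [[280.7 278. ]]
[[280.6354044  244.68231851]
 [280.6573559  271.12921877]]
[[256.5870518  242.55219765]]
```

View pics/c5.png

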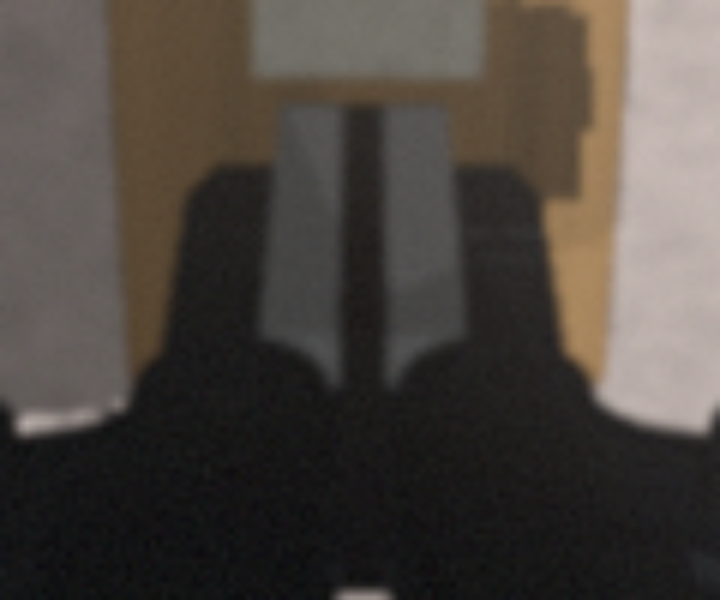

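View pics/s4c.png

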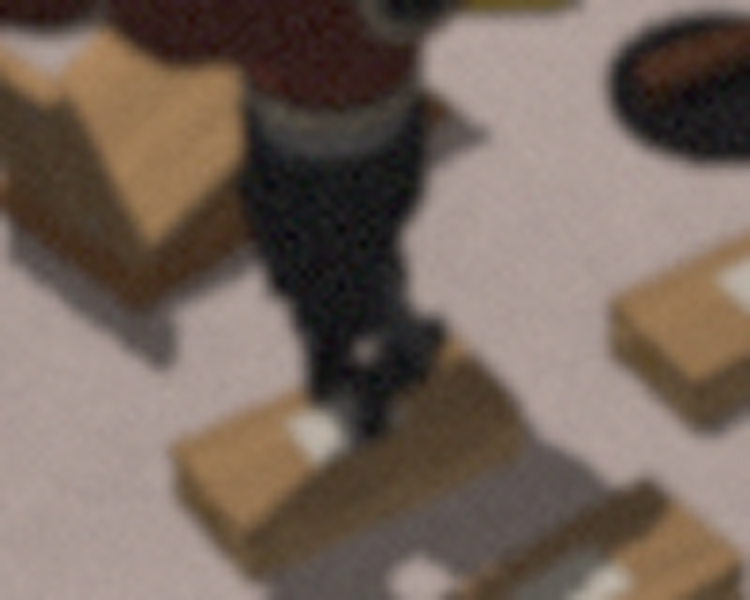

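Run:
```python
from h import *
im=load('w3'); p=np.array([.4435,.1322,.0722])
Rt=Rd(174.4)
for x in [0,.011]:
  for dz in np.arange(0,.06,.005): print(x,round(dz,3),proj(im,p+Rt@[x,0,-dz],True).round(1))
S=load('s3')
for dz in [0,.02,.03,.04]: print(proj(S,p+[0,0,dz]))
```

```text
0 0.0 [[280.7 244.6]]
0 0.005 [[280.7 248.1]]
0 0.01 [[280.7 251.8]]
0 0.015 [[280.7 255.6]]
0 0.02 [[280.7 259.6]]
0 0.025 [[280.7 263.9]]
0 0.03 [[280.7 268.4]]
0 0.035 [[280.7 273.1]]
0 0.04 [[280.7 278. ]]
0 0.045 [[280.7 283.3]]
0 0.05 [[280.7 288.8]]
0 0.055 [[280.7 294.7]]
0.011 0.0 [[280.7 227.5]]
0.011 0.005 [[280.7 230.7]]
0.011 0.01 [[280.7 234. ]]
0.011 0.015 [[280.7 237.5]]
0.011 0.02 [[280.7 241.1]]
0.011 0.025 [[280.7 245. ]]
0.011 0.03 [[280.7 249.1]]
0.011 0.035 [[280.7 253.4]]
0.011 0.04 [[280.7 258. ]]
0.011 0.045 [[280.7 262.8]]
0.011 0.05 [[280.7 267.9]]
0.011 0.055 [[280.7 273.4]]
[[255.58408715 226.74748865]]
[[255.35506216 222.08728556]]
[[255.23908856 219.72745347]]
[[255.12212425 217.34746238]]
```

Both views put the real fingertips about 30–38 mm above the reported TCP. I open and go down that much further, slowly, watching the force.

>>> play_rows --motion '[[[-1,0,0,-0.5,0,0,0],[-1,0,0,-0.5,0,0,0],[-1,0,0,-0.5,0,0,0],[-1,0,0,0,0,0,0],[-1,0,0,0.7,0,0,0],[-1,0,0,1.4,0,0,0],[-1,0,0,2.0,0,0,0],[-1,0,0,2.0,0,0,0]]]'

```text
t: 10.8
tool_pos: [0.4434, 0.1321, -0.0199]
tool_rot: [-0.154, -3.137, 0.002]
contact_force: [0.2, -0.2, 0.3]
opening: 0.0851
```

Run:
```python
from h import *
st(); S=snap('side','s5')
a=cv2.imread('pics/s5.png')[180:260,210:310];cv2.imwrite('pics/s5c.png',cv2.resize(a,(750,600),interpolation=cv2.INTER_CUBIC))
snap('wrist','w5')
```

```text
t 10.8 p [ 0.4434  0.1321 -0.0199] F [ 0.15 -0.2   0.27] M [ 0.017 -0.037 -0.018] op 0.0851 q [ 0.13 -0.09  2.14 -0.    1.09 -1.34]
```

View pics/s5c.png

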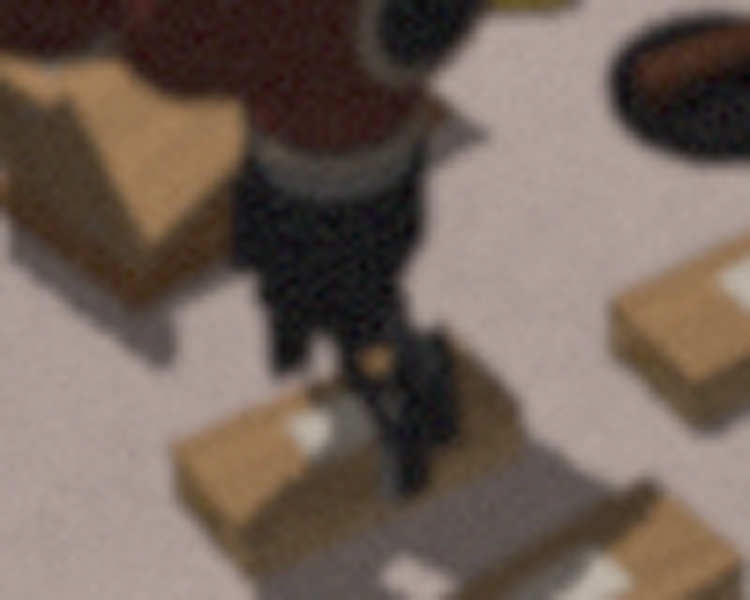

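View pics/w5.png

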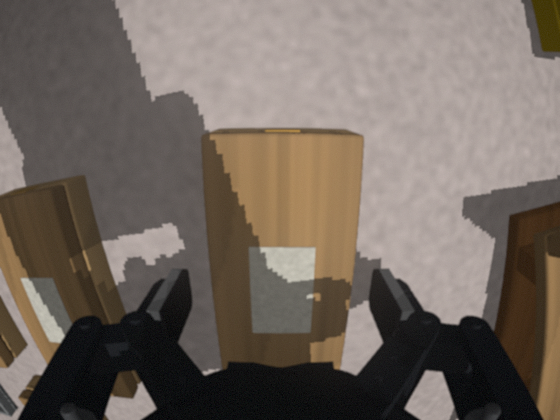

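Both fingers now stand beside the box at (175,300) and (390,300), clear of it. I go 11 mm lower, then close.

>>> play_rows --motion '[[[-1,0,0,0.5,0,0,0],[-1,0,0,1.0,0,0,0],[-1,0,0,1.1,0,0,0],[1,0,0,1.1,0,0,0],[1,0,0,1.1,0,0,0],[1,0,0,1.1,0,0,0],[1,0,0,1.1,0,0,0]]]' --newtons 80

```text
t: 11.78
tool_pos: [0.4448, 0.1322, -0.0296]
tool_rot: [0.154, 3.136, -0.001]
contact_force: [0.5, 0.4, 3.4]
opening: 0.0625
```

>>> play_rows --motion '[[[1,0,0,-1,0,0,0],[1,0,0,-3,0,0,0],[1,0,0,-5,0,0,0],[1,0,0,-7,0,0,0],[1,0,0,-7,0,0,0],[1,0,0,-7,0,0,0],[1,0,0,-7,0,0,0]]]'

```text
t: 12.65
tool_pos: [0.4435, 0.1322, 0.039]
tool_rot: [-0.154, -3.137, 0.002]
contact_force: [0.5, 0.2, -3.6]
opening: 0.0626
```

Run:
```python
from h import *
st(); S=snap('side','s6')
a=cv2.imread('pics/s6.png')[170:260,200:310];cv2.imwrite('pics/s6c.png',cv2.resize(a,(733,600),interpolation=cv2.INTER_CUBIC))
```

```text
t 12.65 p [0.4435 0.1322 0.039 ] F [ 0.46  0.24 -3.61] M [-0.011  0.083 -0.04 ] op 0.0626 q [ 0.13 -0.19  2.12 -0.    1.21 -1.34]
```

View pics/s6c.png

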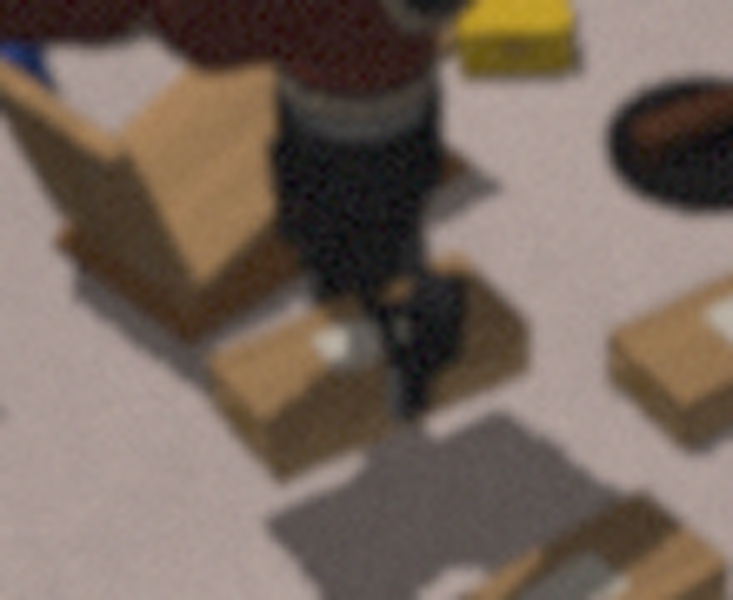

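The box is lifted level and held securely. Now the tilt-shake test.

```bash
cat >> h.py <<'E'
def avg(n=6):
    A=[]
    for i in range(n):
        ctrl.get_image('top'); o=ctrl.get_obs(); R0=R.from_rotvec(o['tool_rot']).as_matrix(); A.append(np.r_[o['contact_force'],R0.T@o['wrist_torque']])
    A=np.array(A); print('t',round(o['t'],2),'p',o['tool_pos'].round(4),'op',round(o['opening'],4),'F',A.mean(0)[:3].round(2),'Mtool',A.mean(0)[3:].round(3),'sd',A.std(0)[3:].round(3)); return A
E
python3 -c "
from h import *
avg()"
```

```text
t 13.0 p [0.4446 0.1323 0.0402] op 0.0628 F [-0.21 -0.1  -3.07] Mtool [ 0.001 -0.01  -0.021] sd [0.018 0.037 0.04 ]
```

>>> play_rows --motion '[[[1,0,0,0,0,8,0],[1,0,0,0,0,16,0],[1,0,0,0,0,25,0],[1,0,0,0,0,25,0],[1,0,0,0,0,25,0],[1,0,0,0,0,25,0],[1,0,0,0,0,25,0],[1,0,0,0,0,16,0],[1,0,0,0,0,8,0],[1,0,0,0,0,0,0],[1,0,0,0,0,0,0],[1,0,0,0,0,0,0]]]'

```text
t: 14.5
tool_pos: [0.4451, 0.1324, 0.041]
tool_rot: [0.154, 3.136, -0.001]
contact_force: [0.2, -0.5, -3.2]
opening: 0.0624
```

```bash
python3 -c "
from h import *
avg()"
```

```text
t 14.8 p [0.4451 0.1322 0.0402] op 0.0628 F [ 0.17 -0.22 -3.01] Mtool [0.003 0.008 0.007] sd [0.019 0.023 0.031]
```

>>> play_rows --motion '[[[1,0,0,0,0,-8,0],[1,0,0,0,0,-16,0],[1,0,0,0,0,-25,0],[1,0,0,0,0,-25,0],[1,0,0,0,0,-25,0],[1,0,0,0,0,-25,0],[1,0,0,0,0,-25,0],[1,0,0,0,0,-16,0],[1,0,0,0,0,-8,0],[1,0,0,0,0,0,0],[1,0,0,0,0,0,0],[1,0,0,0,0,0,0]]]'

```text
t: 16.3
tool_pos: [0.4448, 0.1321, 0.0397]
tool_rot: [0.155, 3.137, -0.002]
contact_force: [-0.1, -0.5, -3.4]
opening: 0.0623
```

```bash
python3 -c "
from h import *
avg()"
```

```text
t 16.6 p [0.4446 0.1323 0.0403] op 0.0621 F [-0.06  0.24 -2.87] Mtool [ 0.001 -0.03  -0.003] sd [0.018 0.03  0.024]
```

The tilt difference in tool-y moment is only about 0.04 N·m; a loose roller should give about 0.13. I confirm once with a steeper tilt and more samples.

>>> play_rows --motion '[[[1,0,0,-2,0,9,0],[1,0,0,-2,0,18,0],[1,0,0,-2,0,27,0],[1,0,0,-2,0,35,0],[1,0,0,-2,0,35,0],[1,0,0,-2,0,35,0],[1,0,0,-2,0,35,0],[1,0,0,-2,0,27,0],[1,0,0,-2,0,18,0],[1,0,0,-2,0,9,0],[1,0,0,0,0,0,0],[1,0,0,0,0,0,0],[1,0,0,0,0,0,0]]]'

```text
t: 18.23
tool_pos: [0.4455, 0.1325, 0.0418]
tool_rot: [0.153, 3.135, -0.001]
contact_force: [0.9, 0.4, -2.4]
opening: 0.0624
```

```bash
python3 -c "
from h import *
avg(12)"
```

```text
t 18.82 p [0.4446 0.1323 0.0402] op 0.0629 F [-0.1   0.19 -3.2 ] Mtool [ 0.003 -0.001  0.008] sd [0.028 0.029 0.023]
```

>>> play_rows --motion '[[[1,0,0,-2,0,-9,0],[1,0,0,-2,0,-18,0],[1,0,0,-2,0,-27,0],[1,0,0,-2,0,-35,0],[1,0,0,-2,0,-35,0],[1,0,0,-2,0,-35,0],[1,0,0,-2,0,-35,0],[1,0,0,-2,0,-27,0],[1,0,0,-2,0,-18,0],[1,0,0,-2,0,-9,0],[1,0,0,0,0,0,0],[1,0,0,0,0,0,0],[1,0,0,0,0,0,0]]]'

```text
t: 20.45
tool_pos: [0.4454, 0.1321, 0.0404]
tool_rot: [0.154, 3.136, -0.002]
contact_force: [0.1, -0.0, -2.9]
opening: 0.0626
```

```bash
python3 -c "
from h import *
avg(12)"
```

```text
t 21.05 p [0.4446 0.1324 0.0404] op 0.0626 F [-0.1   0.05 -3.17] Mtool [-0.015  0.005 -0.009] sd [0.017 0.025 0.027]
```

That's sound: 0.006 N·m difference at ±35°. Now I place it on the shelf.

```bash
cat >> h.py <<'E'
PS=np.radians(5.3); SL=np.radians(18); O_S=np.array([.4347,.3297,.040])
XS=np.array([np.cos(SL)*np.cos(PS),np.cos(SL)*np.sin(PS),np.sin(SL)]); ZS=np.array([-np.sin(SL)*np.cos(PS),-np.sin(SL)*np.sin(PS),np.cos(SL)]); YS=np.cross(ZS,XS)
R_S=np.c_[-XS,np.cross(-ZS,-XS),-ZS]
def shelf(xs,zs,bot=.0296,ys=0): return O_S+XS*xs+YS*ys+ZS*(zs-bot)
def inshelf(o,bot=.0296):
    v=o['tool_pos']-O_S; Rm=R.from_rotvec(o['tool_rot']).as_matrix(); v=v-Rm[:,2]*bot
    print('box bottom in shelf mm',(np.array([v@XS,v@YS,v@ZS])*1e3).round(1),'rel rot',R.from_matrix(R_S.T@Rm).as_rotvec(degrees=True).round(2))
E
python3 - <<'E'
from h import *
go([.4446,.1324,.20],Rd(174.4)); go(shelf(.080,.13),R_S); go(shelf(.080,.012),R_S)
E
```

```text
shift cm [-3.000e-02 -1.000e-02 -1.596e+01] turn deg [-0.05  0.08 -0.  ] | dist mm 160 | now [0.4446 0.1324 0.0404]
shift cm [ -1.53  20.38 -12.  ] turn deg [ -1.77 -17.87 -10.8 ] | dist mm 237 | now [0.4446 0.1324 0.0404]
shift cm [-5.1  21.08 -0.77] turn deg [ -1.77 -17.87 -10.8 ] | dist mm 217 | now [0.4446 0.1324 0.0404]
```

>>> play_rows --motion '[[[1,0,0,-5,0,0,0],[1,0,0,-10,0,0,0],[1,-0.5,3,-13,0,-4,-2],[1,-1,7,-13,-0.5,-8,-5],[1,-1.5,12,-13,-1,-13,-8],[1,-1.5,17,-13,-1.8,-17.9,-10.8],[1,-1.5,20.4,-12,-1.8,-17.9,-10.8],[1,-1.5,20.4,-12,-1.8,-17.9,-10.8],[1,-1.5,20.4,-12,-1.8,-17.9,-10.8],[1,-1.5,20.4,-12,-1.8,-17.9,-10.8]]]'

```text
t: 22.3
tool_pos: [0.4795, 0.3332, 0.1605]
tool_rot: [-0.129, 2.824, 0.021]
contact_force: [-0.6, -0.3, -2.8]
opening: 0.0626
```

Run:
```python
from h import *
inshelf(st()); snap('wrist','w7'); snap('side','s7')
a=cv2.imread('pics/s7.png')[120:260,170:310];cv2.imwrite('pics/s7c.png',cv2.resize(a,(600,600),interpolation=cv2.INTER_CUBIC))
go(shelf(.080,.012),R_S)
```

```text
t 22.3 p [0.4795 0.3332 0.1605] F [-0.63 -0.34 -2.8 ] M [-0.029  0.33   0.024] op 0.0626 q [ 0.55 -0.21  1.95 -0.15  1.13 -1.06]
box bottom in shelf mm [ 80.   -0.6 130.3] rel rot [-0.   -0.05  0.08]
shift cm [ 0.03  0.06 11.84] turn deg [ 0.01  0.07 -0.08] | dist mm 118 | now [0.4796 0.3333 0.1606]
```

View pics/s7c.png

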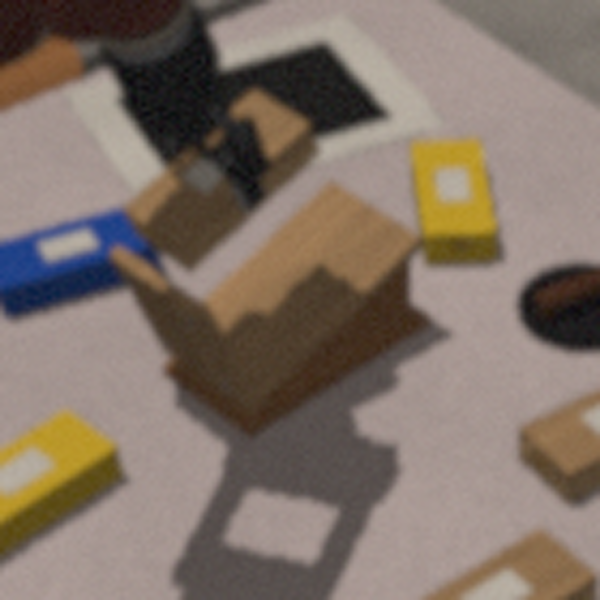

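View pics/w7.png

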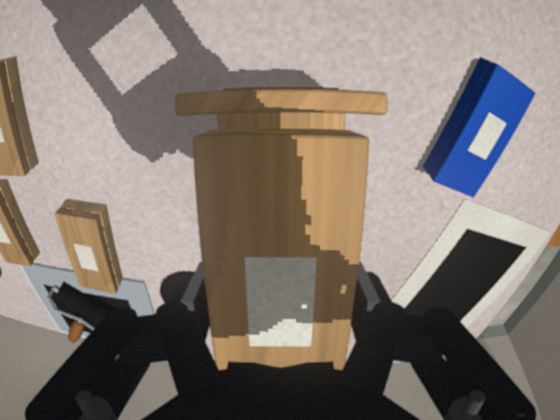

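The box is well aligned and centred over the shelf: backstop edge at columns 176–386, box at 195–368. I lower it.

>>> play_rows --motion '[[[1,0,0.1,3,0,0,0],[1,0,0.1,6,0,0,0],[1,0,0.1,9,0,0,0],[1,0,0.1,11,0,0,0],[1,0,0.1,11.8,0,0,0],[1,0,0.1,11.8,0,0,0],[1,0,0.1,11.8,0,0,0]]]'

```text
t: 23.28
tool_pos: [0.5167, 0.3381, 0.05]
tool_rot: [-0.128, 2.822, 0.023]
contact_force: [0.5, -0.1, -2.7]
opening: 0.0622
```

Run:
```python
from h import *
inshelf(st()); snap('side','s8')
a=cv2.imread('pics/s8.png')[120:260,170:310];cv2.imwrite('pics/s8c.png',cv2.resize(a,(600,600),interpolation=cv2.INTER_CUBIC))
```

```text
t 23.27 p [0.5167 0.3381 0.05  ] F [ 0.53 -0.11 -2.71] M [-0.053  0.334  0.001] op 0.0622 q [ 0.53 -0.01  1.96 -0.17  0.91 -1.05]
box bottom in shelf mm [81.4  0.7 13.6] rel rot [-0.06 -0.18  0.11]
```

View pics/s8c.png

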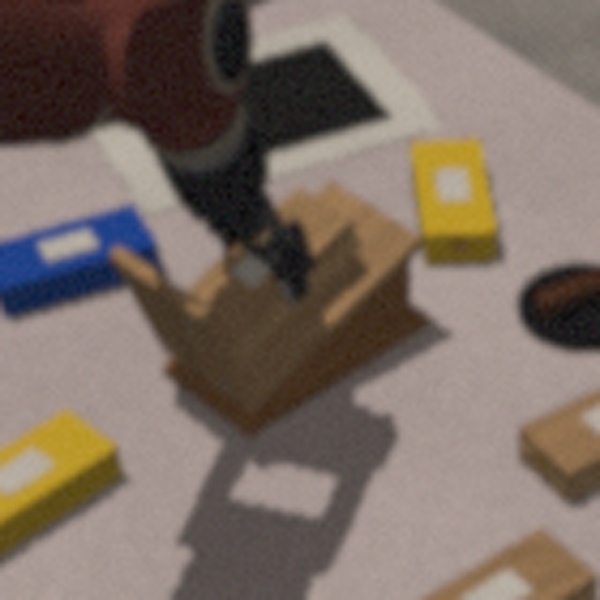

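>>> play_rows --motion '[[[1,0,0,0.4,0,0,0],[1,0,0,0.8,0,0,0],[1,0,0,1.1,0,0,0],[1,0,0,1.1,0,0,0]]]'

```text
t: 23.82
tool_pos: [0.5198, 0.3383, 0.0389]
tool_rot: [-0.128, 2.823, 0.022]
contact_force: [-0.1, 0.9, -3.4]
opening: 0.0624
```

Run:
```python
from h import *
inshelf(st())
```

```text
t 23.82 p [0.5198 0.3383 0.0389] F [-0.14  0.9  -3.41] M [-0.033  0.306 -0.008] op 0.0624 q [ 0.52  0.01  1.96 -0.17  0.89 -1.05]
box bottom in shelf mm [80.9  0.6  2.1] rel rot [-0.04 -0.13  0.1 ]
```

>>> play_rows --motion '[[[1,0,0,0.15,0,0,0],[1,0,0,0.3,0,0,0],[1,0,0,0.4,0,0,0],[1,0,0,0.4,0,0,0]]]'

```text
t: 24.32
tool_pos: [0.5207, 0.3383, 0.0361]
tool_rot: [-0.128, 2.824, 0.021]
contact_force: [-7.4, -3.1, 6.1]
opening: 0.0623
```

Run:
```python
from h import *
inshelf(st())
```

```text
t 24.32 p [0.5207 0.3383 0.0361] F [-7.4  -3.06  6.12] M [-0.426  0.961 -0.103] op 0.0623 q [ 0.52  0.02  1.96 -0.17  0.88 -1.05]
box bottom in shelf mm [80.9  0.6 -0.8] rel rot [-0.01 -0.07  0.1 ]
```

Contact with the board comes at z_s≈0, so the height model holds. I slide it down to the backstop.

>>> play_rows --motion '[[[1,0.3,0,0,0,0,0],[1,0.6,0,0,0,0,0],[1,0.8,0,0,0,0,0],[1,0.8,0,0,0,0,0]]]'

```text
t: 24.82
tool_pos: [0.5134, 0.3378, 0.0338]
tool_rot: [-0.129, 2.823, 0.022]
contact_force: [1.4, -0.3, -1.4]
opening: 0.0626
```

Run:
```python
from h import *
inshelf(st()); snap('wrist','w9')
```

```text
t 24.82 p [0.5134 0.3378 0.0338] F [ 1.45 -0.34 -1.37] M [0.05  0.049 0.086] op 0.0626 q [ 0.53  0.01  1.97 -0.17  0.88 -1.04]
box bottom in shelf mm [73.3  0.8 -0.7] rel rot [-0.03 -0.12  0.09]
```

View pics/w9.png

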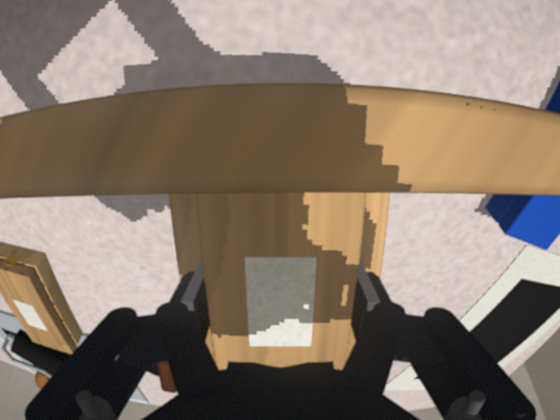

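>>> play_rows --motion '[[[1,0.2,0,0,0,0,0],[1,0.4,0,0,0,0,0],[1,0.4,0,0,0,0,0]]]'

```text
t: 25.25
tool_pos: [0.5134, 0.3381, 0.0351]
tool_rot: [-0.13, 2.814, 0.024]
contact_force: [10.6, 0.1, -3.2]
opening: 0.0624
```

Run:
```python
from h import *
o=st();inshelf(o); print('F shelf',o['contact_force']@np.c_[XS,YS,ZS])
```

```text
t 25.25 p [0.5134 0.3381 0.0351] F [10.57  0.09 -3.16] M [-0.033 -1.451  0.34 ] op 0.0624 q [ 0.53  0.    1.98 -0.18  0.87 -1.04]
box bottom in shelf mm [73.4  1.1  0.5] rel rot [-0.1  -0.62  0.01]
F shelf [ 9.04143619 -0.89159311 -6.26445701]
```

The box is against the backstop with 9 N of push at x_s≈73. I release and retreat along the normal.

>>> play_rows --motion '[[[-1,0,0,0,0,0,0],[-1,0,0,0,0,0,0],[-1,0,0,0,0,0,0],[-1,0,0,-3,0,0,0],[-1,0,0,-8,0,0,0],[-1,0,0,-13,0,0,0],[-1,0,0,-17,0,0,0],[-1,0,0,-17,0,0,0],[-1,0,0,-17,0,0,0]]]'

```text
t: 26.38
tool_pos: [0.4588, 0.3326, 0.1952]
tool_rot: [-0.131, 2.815, 0.023]
contact_force: [-0.3, -0.1, -0.5]
opening: 0.0854
```

Run:
```python
from h import *
st(); snap('wrist','w10');T=snap('top','t10');snap('side','s10')
mt,_=boxes(T); print(np.round(labels(T,mt),1))
a=cv2.imread('pics/s10.png')[120:310,170:360];cv2.imwrite('pics/s10c.png',cv2.resize(a,(600,600),interpolation=cv2.INTER_CUBIC))
```

```text
t 26.38 p [0.4588 0.3326 0.1952] F [-0.34 -0.14 -0.55] M [0.041 0.14  0.005] op 0.0854 q [ 0.58 -0.29  1.95 -0.16  1.19 -1.05]
[[365.  235.7]
 [318.3 232.9]
 [190.5 214.6]
 [344.9 173.4]
 [287.2 162.7]]
```

View pics/s10c.png

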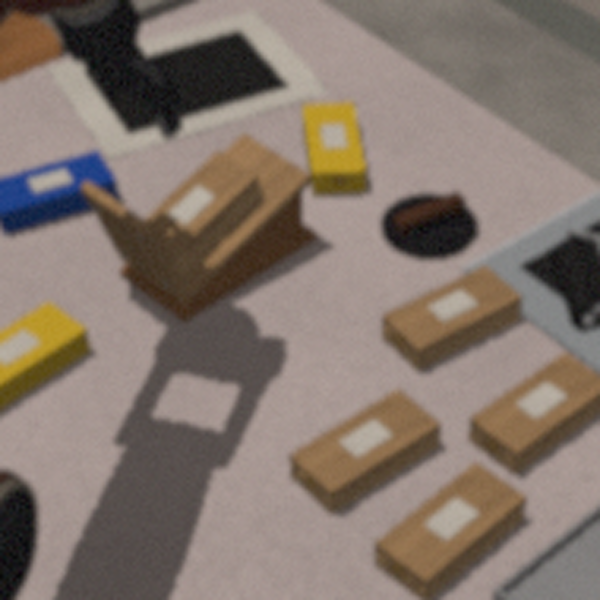

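View pics/w10.png

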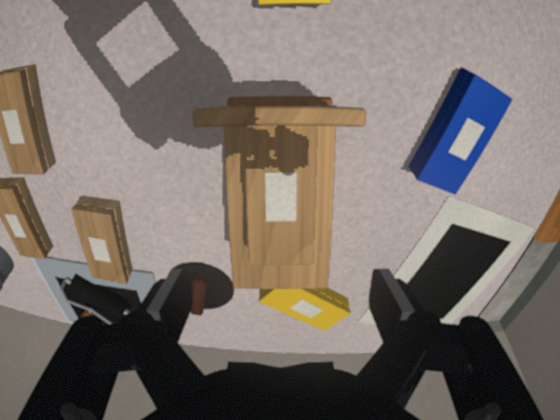

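The first box sits flat and square at the backstop. Next is the middle box, at (0.453,-0.004).

Run:
```python
from h import *
T=load('t10');W=load('w10'); p,r=tri([(T,(190.5,214.6),0),(W,(281,196.5),1)]); v=p-O_S; print('label shelf',v@XS,v@YS,v@ZS,r)
o=ctrl.get_obs();go([.453,-.004,.08],Rd(180.8),o); go([.453,-.004,-.025],Rd(180.8),o)
```

```text
label shelf 0.07188607768081377 0.0011770347171350638 0.03423839430686857 [0.00024571427718266133, 0.00024571427718257714]
shift cm [  7.07 -33.42   9.63] turn deg [ 0.73 18.41  4.47] | dist mm 355 | now [0.4586 0.3322 0.1937]
shift cm [ 10.39 -33.42  19.59] turn deg [ 0.73 18.41  4.47] | dist mm 401 | now [0.4586 0.3322 0.1937]
```

>>> play_rows --motion '[[[-1,0.5,-5,0,0,4,1],[-1,2,-11,1,0,8,2],[-1,3.5,-17,3,0.5,13,3],[-1,5,-23,5,0.7,18.4,4.5],[-1,6.5,-29,8,0.7,18.4,4.5],[-1,7.1,-33.4,9.6,0.7,18.4,4.5],[-1,7.1,-33.4,9.6,0.7,18.4,4.5],[-1,8.5,-33.4,14,0.7,18.4,4.5],[-1,9.8,-33.4,18,0.7,18.4,4.5],[-1,10.4,-33.4,19.4,0.7,18.4,4.5],[-1,10.4,-33.4,19.6,0.7,18.4,4.5],[-1,10.4,-33.4,19.6,0.7,18.4,4.5],[-1,10.4,-33.4,19.6,0.7,18.4,4.5]]]'

```text
t: 28.15
tool_pos: [0.4546, -0.0039, -0.0233]
tool_rot: [-0.021, 3.138, -0.0]
contact_force: [0.4, -0.4, -0.2]
opening: 0.0853
```

Run:
```python
from h import *
st(); snap('wrist','w11'); go([.453,-.004,-.025],Rd(180.8))
```

```text
t 28.15 p [ 0.4546 -0.0039 -0.0233] F [ 0.42 -0.41 -0.23] M [ 0.029 -0.041 -0.009] op 0.0853 q [-0.17 -0.11  2.17  0.    1.08 -1.76]
shift cm [ 0.13 -0.    0.14] turn deg [ 0.    0.18 -0.02] | dist mm 2 | now [ 0.4543 -0.0039 -0.0236]
```

View pics/w11.png

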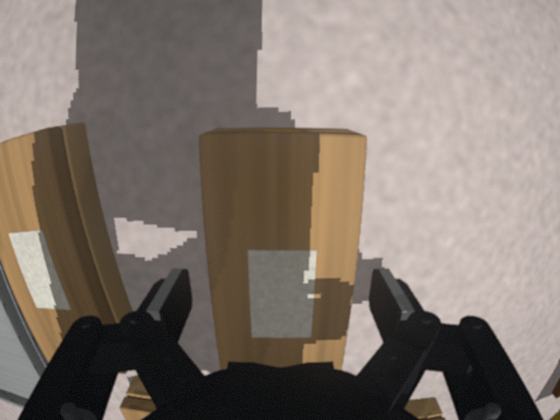

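It straddles the box squarely, so I close and lift.

>>> play_rows --motion '[[[1,0,0,0.1,0,0,0],[1,0,0,0.1,0,0,0],[1,0,0,0.1,0,0,0],[1,0,0,0.1,0,0,0],[1,0,0,-1,0,0,0],[1,0,0,-3,0,0,0],[1,0,0,-6,0,0,0],[1,0,0,-8,0,0,0],[1,0,0,-8,0,9,0],[1,0,0,-8,0,18,0],[1,0,0,-8,0,27,0],[1,0,0,-8,0,35,0],[1,0,0,-8,0,35,0],[1,0,0,-8,0,35,0],[1,0,0,-8,0,27,0],[1,0,0,-8,0,18,0],[1,0,0,-8,0,9,0],[1,0,0,-8,0,0,0],[1,0,0,-8,0,0,0],[1,0,0,-8,0,0,0]]]' --newtons 80

```text
t: 30.7
tool_pos: [0.4544, -0.0041, 0.0576]
tool_rot: [-0.021, 3.137, -0.001]
contact_force: [0.0, -0.0, -5.6]
opening: 0.0624
```

```bash
python3 -c "
from h import *
avg(10)"
```

```text
t 31.2 p [ 0.4542 -0.0039  0.0562] op 0.0622 F [ 0.04  0.05 -4.66] Mtool [0.005 0.006 0.009] sd [0.041 0.027 0.037]
```

>>> play_rows --motion '[[[1,0,0,0,0,-9,0],[1,0,0,0,0,-18,0],[1,0,0,0,0,-27,0],[1,0,0,0,0,-35,0],[1,0,0,0,0,-35,0],[1,0,0,0,0,-35,0],[1,0,0,0,0,-27,0],[1,0,0,0,0,-18,0],[1,0,0,0,0,-9,0],[1,0,0,0,0,0,0],[1,0,0,0,0,0,0],[1,0,0,0,0,0,0]]]'

```text
t: 32.7
tool_pos: [0.4524, -0.0034, 0.0539]
tool_rot: [0.022, -3.14, -0.002]
contact_force: [-0.0, -0.6, -5.2]
opening: 0.0619
```

```bash
python3 -c "
from h import *
avg(10)"
```

```text
t 33.2 p [ 0.4542 -0.004   0.0566] op 0.0621 F [-0.04 -0.3  -4.52] Mtool [ 0.008 -0.013 -0.002] sd [0.028 0.022 0.03 ]
```

Difference 0.019 N·m, so this one is sound too. I move it to above the shelf.

Run:
```python
from h import *
o=ctrl.get_obs(); b=.0246
go(shelf(.082,.15,b,.001),R_S,o); go(shelf(.082,.046,b,.001),R_S,o)
```

```text
shift cm [ -2.45  33.8  -12.79] turn deg [ -0.72 -17.8   -4.48] | dist mm 362 | now [ 0.4542 -0.004   0.0566]
shift cm [-5.62 34.06 -2.89] turn deg [ -0.72 -17.8   -4.48] | dist mm 346 | now [ 0.4542 -0.004   0.0566]
```

>>> play_rows --motion '[[[1,0,1,-5,0,0,0],[1,0,4,-10,0,0,0],[1,-0.5,9,-13,0,-4,-1],[1,-1,15,-13.5,0,-8,-2],[1,-1.5,21,-13.5,-0.4,-13,-3.5],[1,-2,27,-13.3,-0.7,-17.8,-4.5],[1,-2.5,32,-12.8,-0.7,-17.8,-4.5],[1,-2.5,33.8,-12.8,-0.7,-17.8,-4.5],[1,-2.5,33.8,-12.8,-0.7,-17.8,-4.5],[1,-2.5,33.8,-12.8,-0.7,-17.8,-4.5],[1,-4.0,33.9,-8,-0.7,-17.8,-4.5],[1,-5.3,34.1,-4,-0.7,-17.8,-4.5],[1,-5.6,34.1,-2.9,-0.7,-17.8,-4.5],[1,-5.6,34.1,-2.9,-0.7,-17.8,-4.5],[1,-5.6,34.1,-2.9,-0.7,-17.8,-4.5]]]'

```text
t: 35.08
tool_pos: [0.5069, 0.3382, 0.0886]
tool_rot: [-0.13, 2.821, 0.023]
contact_force: [0.6, 0.3, -3.5]
opening: 0.0623
```

Run:
```python
from h import *
inshelf(st(),.0246); snap('side','s12'); snap('wrist','w12')
a=cv2.imread('pics/s12.png')[120:260,170:310];cv2.imwrite('pics/s12c.png',cv2.resize(a,(600,600),interpolation=cv2.INTER_CUBIC))
```

```text
t 35.08 p [0.5069 0.3382 0.0886] F [ 0.63  0.32 -3.46] M [-0.036  0.381  0.049] op 0.0623 q [ 0.54 -0.08  1.96 -0.16  0.98 -1.06]
box bottom in shelf mm [84.   1.8 48.3] rel rot [-0.07 -0.21  0.04]
```

View pics/s12c.png

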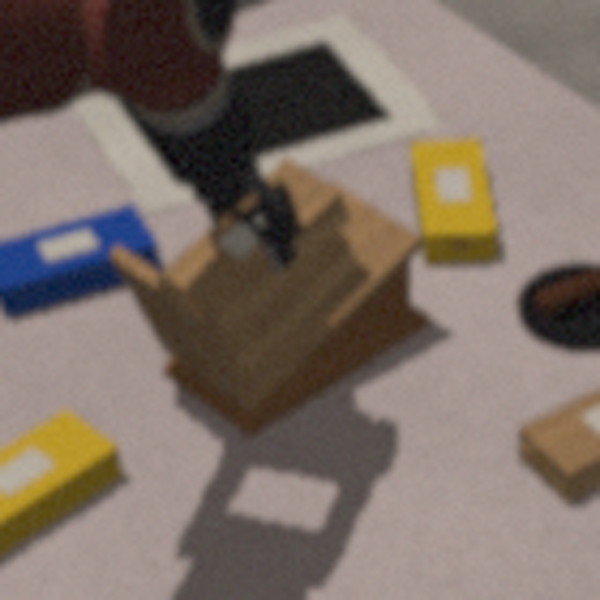

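Good: still held, 14 mm above the first box. I lower it to near contact.

>>> play_rows --motion '[[[1,0,-0.05,0.5,0,0,0],[1,0,-0.1,0.9,0,0,0],[1,0,-0.1,1.2,0,0,0],[1,0,-0.1,1.35,0,0,0],[1,0,-0.1,1.45,0,0,0],[1,0,-0.1,1.5,0,0,0],[1,0,-0.1,1.5,0,0,0]]]'

```text
t: 36.05
tool_pos: [0.511, 0.338, 0.0755]
tool_rot: [-0.131, 2.822, 0.022]
contact_force: [-9.1, -3.9, 5.5]
opening: 0.0617
```

Run:
```python
from h import *
o=st();inshelf(o,.0246); print('F shelf',o['contact_force']@np.c_[XS,YS,ZS])
```

```text
t 36.05 p [0.511  0.338  0.0755] F [-9.09 -3.91  5.54] M [-0.427  1.096 -0.148] op 0.0617 q [ 0.53 -0.05  1.96 -0.16  0.96 -1.06]
box bottom in shelf mm [83.9  1.2 34.7] rel rot [-0.06 -0.16  0.  ]
F shelf [-7.23521116 -3.05054107  8.18058193]
```

Contact comes at 34.7 mm as expected. I slide it to the backstop.

>>> play_rows --motion '[[[1,0.3,0,0,0,0,0],[1,0.6,0,0,0,0,0],[1,0.9,0,0,0,0,0],[1,1.1,0,0,0,0,0],[1,1.3,0,0,0,0,0],[1,1.4,0,0,0,0,0],[1,1.4,0,0,0,0,0]]]'

```text
t: 36.92
tool_pos: [0.5014, 0.3375, 0.0736]
tool_rot: [-0.132, 2.813, 0.025]
contact_force: [10.3, 0.2, -5.7]
opening: 0.0617
```

Run:
```python
from h import *
o=st();inshelf(o,.0246); print('F shelf',o['contact_force']@np.c_[XS,YS,ZS])
```

```text
t 36.92 p [0.5014 0.3375 0.0736] F [10.32  0.16 -5.74] M [ 0.067 -1.434  0.273] op 0.0617 q [ 0.54 -0.07  1.98 -0.17  0.94 -1.04]
box bottom in shelf mm [74.   1.5 35.8] rel rot [-0.14 -0.67 -0.06]
F shelf [ 8.0166567  -0.79186266 -8.6414711 ]
```

>>> play_rows --motion '[[[1,0,0,0.1,0,0.5,0],[-1,0,0,0.1,0,0.5,0],[-1,0,0,0,0,0,0],[-1,0,0,0,0,0,0],[-1,0,0,-3,0,0,0],[-1,0,0,-8,0,0,0],[-1,0,0,-13,0,0,0],[-1,0,0,-14,0,0,0],[-1,0,0,-14,0,0,0]]]'

```text
t: 38.05
tool_pos: [0.457, 0.3333, 0.207]
tool_rot: [-0.133, 2.811, 0.026]
contact_force: [-0.2, 0.5, -0.4]
opening: 0.0853
```

```bash
cat > look.py <<'E'
from h import *
import sys
k=sys.argv[1]
st(); W=snap('wrist','w'+k);T=snap('top','t'+k);S=snap('side','s'+k)
mt,_=boxes(T); ms,_=boxes(S); lt=labels(T,mt); ls=labels(S,ms); print(np.round(lt,1).tolist())
for l in lt:
    b=min((tri([(T,l,0),(S,s,0)]) for s in ls),key=lambda a:sum(a[1])); v=b[0]-O_S
    print(np.round(l),b[0].round(4),'res',round(b[1][0],4),'shelf',np.round([v@XS*1e3,v@YS*1e3,v@ZS*1e3],1))
a=cv2.imread(f'pics/s{k}.png')[120:320,170:370];b=cv2.imread(f'pics/w{k}.png')
cv2.imwrite(f'pics/x{k}.png',np.hstack([cv2.resize(a,(400,400)),cv2.resize(b,(400,400))]))
E
python3 look.py 13
```

```text
t 38.05 p [0.457  0.3333 0.207 ] F [-0.16  0.46 -0.4 ] M [-0.032  0.116  0.012] op 0.0853 q [ 0.58 -0.3   1.94 -0.16  1.21 -1.05]
[[365.0, 235.7], [344.8, 173.4], [287.3, 162.7]]
[365. 236.] [ 0.4487 -0.1326  0.0322] res 0.0002 shelf [ -29.8 -461.6    1.4]
[345. 173.] [ 0.6206 -0.0752  0.0324] res 0.0002 shelf [ 138.1 -420.3  -52.9]
[287. 163.] [0.6474 0.0855 0.0323] res 0.0001 shelf [ 177.6 -262.8  -65.8]
```

View pics/x13.png

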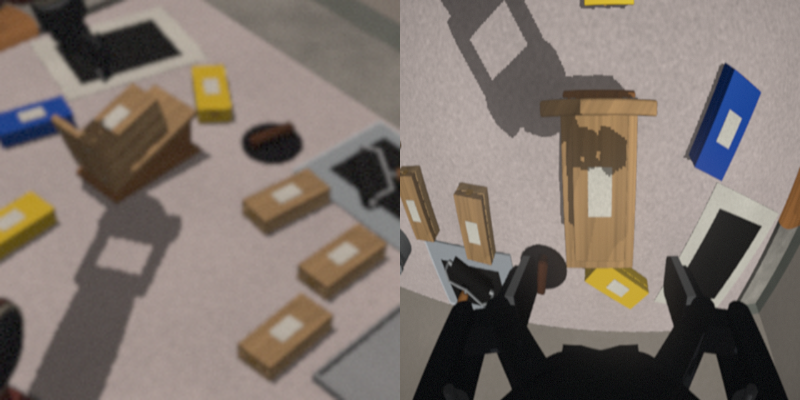

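Two boxes are stacked and square. Next is the box at (0.449,-0.132), yaw 6°.

Run:
```python
from h import *
o=ctrl.get_obs();go([.449,-.1325,.08],Rd(186),o); go([.449,-.1325,-.025],Rd(186),o)
```

```text
shift cm [  8.72 -46.21  10.11] turn deg [-0.09 18.47 -0.61] | dist mm 481 | now [0.4561 0.3323 0.2036]
shift cm [ 12.05 -46.21  20.07] turn deg [-0.09 18.47 -0.61] | dist mm 518 | now [0.4561 0.3323 0.2036]
```

>>> play_rows --motion '[[[-1,0.5,-5,0,0,4,0],[-1,2,-11,1,0,8,0],[-1,3.5,-17,2,0,13,0],[-1,5,-23,4,0,18.5,-0.6],[-1,6,-29,6,0,18.5,-0.6],[-1,7,-35,8,0,18.5,-0.6],[-1,8.3,-41,9,0,18.5,-0.6],[-1,8.7,-46.2,10.1,0,18.5,-0.6],[-1,8.7,-46.2,10.1,0,18.5,-0.6],[-1,8.7,-46.2,10.1,0,18.5,-0.6],[-1,10,-46.2,14,0,18.5,-0.6],[-1,11.4,-46.2,18,0,18.5,-0.6],[-1,12,-46.2,20,0,18.5,-0.6],[-1,12,-46.2,20.1,0,18.5,-0.6],[-1,12,-46.2,20.1,0,18.5,-0.6]]]'

```text
t: 40.08
tool_pos: [0.4505, -0.1317, -0.0241]
tool_rot: [-0.166, 3.136, -0.003]
contact_force: [0.6, -0.8, -0.5]
opening: 0.0854
```

Run:
```python
from h import *
st(); snap('wrist','w14'); go([.449,-.1325,-.025],Rd(186))
```

```text
t 40.08 p [ 0.4505 -0.1317 -0.0241] F [ 0.65 -0.8  -0.48] M [ 0.003  0.014 -0.033] op 0.0854 q [-0.44 -0.07  2.13 -0.    1.08 -2.12]
shift cm [ 0.19 -0.01  0.13] turn deg [-0.16  0.1   0.05] | dist mm 2 | now [ 0.4509 -0.1322 -0.0237]
```

View pics/w14.png

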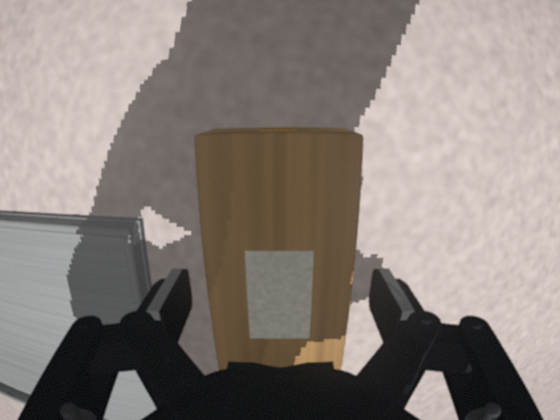

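>>> play_rows --motion '[[[1,0.1,0,0.1,0,0,0],[1,0.1,0,0.1,0,0,0],[1,0.1,0,0.1,0,0,0],[1,0.1,0,0.1,0,0,0],[1,0,0,-1,0,0,0],[1,0,0,-3,0,0,0],[1,0,0,-6,0,0,0],[1,0,0,-8,0,0,0],[1,0,0,-8,0,9,0],[1,0,0,-8,0,18,0],[1,0,0,-8,0,27,0],[1,0,0,-8,0,35,0],[1,0,0,-8,0,35,0],[1,0,0,-8,0,35,0],[1,0,0,-8,0,27,0],[1,0,0,-8,0,18,0],[1,0,0,-8,0,9,0],[1,0,0,-8,0,0,0],[1,0,0,-8,0,0,0],[1,0,0,-8,0,0,0]]]' --newtons 80

```text
t: 42.62
tool_pos: [0.4509, -0.1324, 0.0574]
tool_rot: [-0.165, 3.135, -0.006]
contact_force: [0.2, -0.4, -3.8]
opening: 0.0625
```

```bash
python3 -c "
from h import *
avg(10)"
```

```text
t 43.12 p [ 0.4508 -0.1319  0.0561] op 0.0622 F [ 0.18  0.16 -4.31] Mtool [-0.002  0.041 -0.008] sd [0.037 0.028 0.026]
```

>>> play_rows --motion '[[[1,0,0,0,0,-9,0],[1,0,0,0,0,-18,0],[1,0,0,0,0,-27,0],[1,0,0,0,0,-35,0],[1,0,0,0,0,-35,0],[1,0,0,0,0,-35,0],[1,0,0,0,0,-27,0],[1,0,0,0,0,-18,0],[1,0,0,0,0,-9,0],[1,0,0,0,0,0,0],[1,0,0,0,0,0,0],[1,0,0,0,0,0,0]]]'

```text
t: 44.62
tool_pos: [0.4516, -0.1315, 0.0563]
tool_rot: [-0.168, 3.135, -0.004]
contact_force: [0.5, -0.5, -4.2]
opening: 0.0617
```

```bash
python3 -c "
from h import *
avg(10)"
```

```text
t 45.12 p [ 0.4507 -0.132   0.0563] op 0.0622 F [-0.03 -0.07 -4.31] Mtool [-0.01  -0.03  -0.012] sd [0.023 0.025 0.041]
```

The difference is 0.071 N·m, well above noise but below the expected 0.13. The roller may creep back at level, so I measure again while held at a residual ±10°.

>>> play_rows --motion '[[[1,0,0,0,0,9,0],[1,0,0,0,0,18,0],[1,0,0,0,0,27,0],[1,0,0,0,0,35,0],[1,0,0,0,0,35,0],[1,0,0,0,0,35,0],[1,0,0,0,0,27,0],[1,0,0,0,0,18,0],[1,0,0,0,0,10,0],[1,0,0,0,0,10,0],[1,0,0,0,0,10,0]]]'

```text
t: 46.5
tool_pos: [0.4508, -0.1323, 0.0572]
tool_rot: [0.155, -2.966, 0.019]
contact_force: [-0.1, 0.5, -3.8]
opening: 0.0621
```

```bash
python3 -c "
from h import *
avg(10)"
```

```text
t 47.0 p [ 0.4507 -0.132   0.056 ] op 0.0619 F [ 0.07  0.02 -4.34] Mtool [-0.006 -0.11  -0.003] sd [0.021 0.024 0.027]
```

>>> play_rows --motion '[[[1,0,0,0,0,-10,0],[1,0,0,0,0,-20,0],[1,0,0,0,0,-30,0],[1,0,0,0,0,-40,0],[1,0,0,0,0,-45,0],[1,0,0,0,0,-45,0],[1,0,0,0,0,-45,0],[1,0,0,0,0,-36,0],[1,0,0,0,0,-28,0],[1,0,0,0,0,-20,0],[1,0,0,0,0,-20,0],[1,0,0,0,0,-20,0]]]'

```text
t: 48.5
tool_pos: [0.4508, -0.1314, 0.0557]
tool_rot: [-0.158, 2.962, 0.011]
contact_force: [0.0, 0.1, -4.3]
opening: 0.0622
```

```bash
python3 -c "
from h import *
avg(10)"
```

```text
t 49.0 p [ 0.4506 -0.1321  0.0561] op 0.0624 F [ 0.16 -0.04 -4.29] Mtool [-0.008  0.116  0.009] sd [0.019 0.03  0.023]
```

At ±10° the moments are ∓0.11, where the sound boxes' tilt readings predict about 0.21. Both tests point to a loose roller. I put this box in the tray and calibrate the ±10° test on the next boxes.

Run:
```python
from h import *
o=ctrl.get_obs();go([.533,-.2746,.06],Rd(183),o); go([.533,-.2746,-.013],Rd(183),o)
```

```text
shift cm [ -6.66 -15.04   0.83] turn deg [ 0.12 10.08  3.03] | dist mm 165 | now [ 0.4506 -0.1321  0.0561]
shift cm [ -5.38 -15.02   8.02] turn deg [ 0.12 10.08  3.03] | dist mm 179 | now [ 0.4506 -0.1321  0.0561]
```

>>> play_rows --motion '[[[1,-2,-3,0.3,0,5,1],[1,-4,-8,0.5,0,10.1,3],[1,-6,-13,0.8,0,10.1,3],[1,-6.7,-15,0.8,0,10.1,3],[1,-6.7,-15,0.8,0,10.1,3],[1,-6.7,-15,0.8,0,10.1,3],[1,-6.2,-15,4,0,10.1,3],[1,-5.6,-15,7,0,10.1,3],[1,-5.4,-15,8,0,10.1,3],[1,-5.4,-15,8,0,10.1,3]]]'

```text
t: 50.25
tool_pos: [0.5325, -0.2735, -0.0132]
tool_rot: [0.084, -3.139, -0.004]
contact_force: [-0.2, 0.9, -4.5]
opening: 0.0621
```

Run:
```python
from h import *
st(); snap('wrist','w15')
```

```text
t 50.25 p [ 0.5325 -0.2735 -0.0132] F [-0.25  0.9  -4.49] M [ 0.006 -0.011 -0.014] op 0.0621 q [-0.6   0.21  1.82  0.    1.12 -2.22]
```

View pics/w15.png

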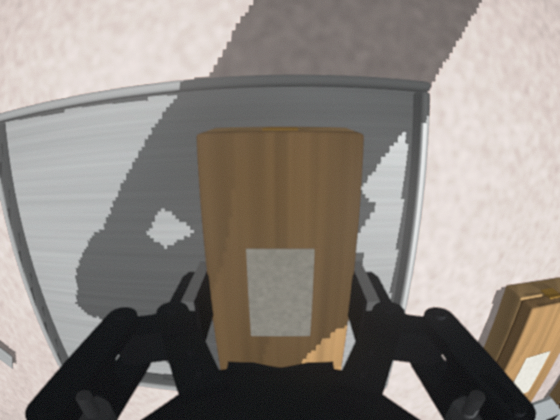

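The box is inside the tray, near its right wall at column 410, with finger clearance. I lower the last 7 mm and release.

>>> play_rows --motion '[[[1,0,0,0.3,0,0,0],[1,0,0,0.6,0,0,0],[1,0,0,0.6,0,0,0],[-1,0,0,0.6,0,0,0],[-1,0,0,0.6,0,0,0],[-1,0,0,0.6,0,0,0],[-1,0,0,-3,0,0,0],[-1,0,0,-8,0,0,0],[-1,0,0,-12,0,0,0],[-1,0,0,-12,0,0,0]]]'

```text
t: 51.55
tool_pos: [0.5363, -0.2764, 0.1135]
tool_rot: [-0.084, 3.132, -0.007]
contact_force: [-0.7, 0.5, -0.8]
opening: 0.0854
```

```bash
python3 look.py 16
python3 - <<'E'
from h import *
o=ctrl.get_obs();go([.6205,-.0755,.06],Rd(182.8),o); go([.6205,-.0755,-.025],Rd(182.8),o)
E
```

```text
t 51.55 p [ 0.5363 -0.2764  0.1135] F [-0.66  0.46 -0.82] M [-0.032 -0.01   0.012] op 0.0854 q [-0.6   0.06  1.75  0.    1.33 -2.22]
[[188.0, 217.7], [344.8, 173.5], [287.2, 162.7]]
[188. 218.] [0.5813 0.2353 0.0171] res 0.154 shelf [ 123.5 -107.5  -64.2]
[345. 173.] [ 0.6207 -0.0752  0.0323] res 0.0 shelf [ 138.2 -420.4  -53. ]
[287. 163.] [0.647  0.0858 0.0324] res 0.0002 shelf [ 177.3 -262.5  -65.6]
shift cm [-9.83 19.34  4.72] turn deg [ 0.15 -0.06  0.26] | dist mm 222 | now [ 0.5328 -0.2739  0.1068]
shift cm [-9.84 19.31 13.22] turn deg [ 0.15 -0.06  0.26] | dist mm 254 | now [ 0.5328 -0.2739  0.1068]
```

View pics/x16.png

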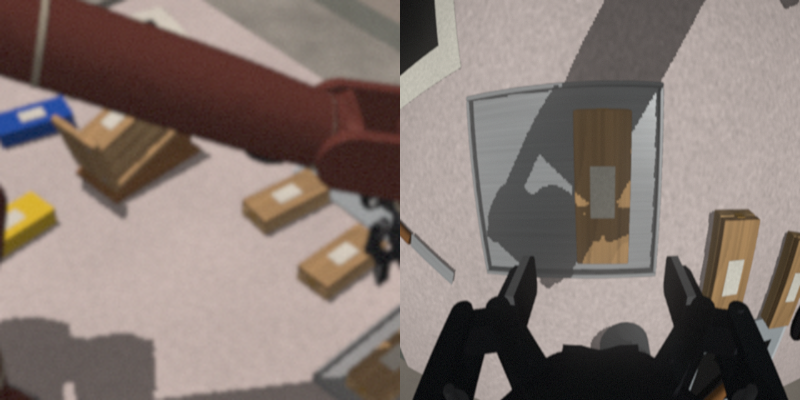

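The box lies flat inside the tray. Next is the box at (0.6205,-0.0755).

>>> play_rows --motion '[[[-1,-3,5,1,0,0,0.3],[-1,-5,10,2,0,0,0.3],[-1,-8,15.5,3,0,0,0.3],[-1,-9.8,19.3,4.7,0,0,0.3],[-1,-9.8,19.3,4.7,0,0,0.3],[-1,-9.8,19.3,4.7,0,0,0.3],[-1,-9.8,19.3,9,0,0,0.3],[-1,-9.8,19.3,12.5,0,0,0.3],[-1,-9.8,19.3,13.2,0,0,0.3],[-1,-9.8,19.3,13.2,0,0,0.3],[-1,-9.8,19.3,13.2,0,0,0.3]]]'

```text
t: 53.08
tool_pos: [0.6218, -0.0765, -0.0226]
tool_rot: [-0.075, 3.138, 0.002]
contact_force: [-0.6, 0.5, 0.9]
opening: 0.0854
```

Run:
```python
from h import *
st(); snap('wrist','w17'); go([.6205,-.0755,-.025],Rd(182.8))
```

```text
t 53.08 p [ 0.6218 -0.0765 -0.0226] F [-0.58  0.45  0.93] M [ 0.013 -0.006  0.027] op 0.0854 q [-0.24  0.28  1.75  0.    1.11 -1.86]
shift cm [0.13 0.09 0.24] turn deg [ 0.08  0.14 -0.06] | dist mm 3 | now [ 0.6218 -0.0764 -0.0226]
```

View pics/w17.png

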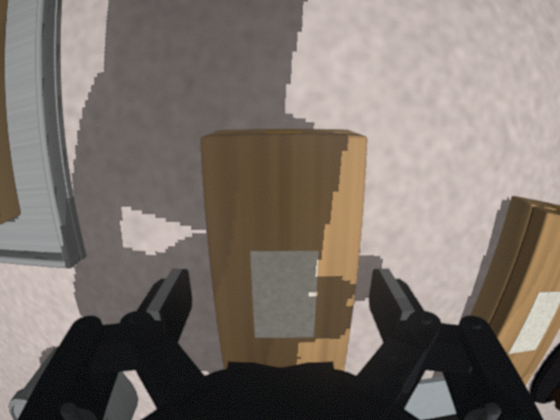

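>>> play_rows --motion '[[[1,0.1,0.1,0.2,0,0,0],[1,0.1,0.1,0.2,0,0,0],[1,0.1,0.1,0.2,0,0,0],[1,0.1,0.1,0.2,0,0,0],[1,0,0,-1,0,0,0],[1,0,0,-3,0,0,0],[1,0,0,-6,0,0,0],[1,0,0,-8,0,0,0],[1,0,0,-8,0,9,0],[1,0,0,-8,0,18,0],[1,0,0,-8,0,27,0],[1,0,0,-8,0,35,0],[1,0,0,-8,0,35,0],[1,0,0,-8,0,35,0],[1,0,0,-8,0,27,0],[1,0,0,-8,0,18,0],[1,0,0,-8,0,10,0],[1,0,0,-8,0,10,0],[1,0,0,-8,0,10,0],[1,0,0,-8,0,10,0]]]' --newtons 80

```text
t: 55.62
tool_pos: [0.6227, -0.0766, 0.058]
tool_rot: [0.071, -2.969, 0.004]
contact_force: [0.5, 0.6, -6.7]
opening: 0.062
```

```bash
python3 -c "
from h import *
avg(10)"
```

```text
t 56.12 p [ 0.6217 -0.0764  0.0573] op 0.0624 F [ 0.12  0.31 -5.41] Mtool [-0.    -0.18  -0.004] sd [0.03  0.024 0.037]
```

>>> play_rows --motion '[[[1,0,0,0,0,-10,0],[1,0,0,0,0,-20,0],[1,0,0,0,0,-30,0],[1,0,0,0,0,-40,0],[1,0,0,0,0,-45,0],[1,0,0,0,0,-45,0],[1,0,0,0,0,-45,0],[1,0,0,0,0,-36,0],[1,0,0,0,0,-28,0],[1,0,0,0,0,-20,0],[1,0,0,0,0,-20,0],[1,0,0,0,0,-20,0]]]'

```text
t: 57.62
tool_pos: [0.6218, -0.0763, 0.0571]
tool_rot: [-0.071, 2.963, 0.009]
contact_force: [-1.0, -0.6, -6.2]
opening: 0.062
```

```bash
python3 -c "
from h import *
avg(10)"
```

```text
t 58.12 p [ 0.6215 -0.0765  0.0574] op 0.0619 F [-0.   -0.08 -5.35] Mtool [-0.004  0.176  0.009] sd [0.03  0.034 0.031]
```

The readings are ambiguous for this box, so I run the level comparison on it too.

>>> play_rows --motion '[[[1,0,0,0,0,-10,0],[1,0,0,0,0,-20,0],[1,0,0,0,0,-20,0],[1,0,0,0,0,-20,0],[1,0,0,0,0,-10,0],[1,0,0,0,0,0,0],[1,0,0,0,0,5,0],[1,0,0,0,0,8,0],[1,0,0,0,0,9,0],[1,0,0,0,0,9.5,0],[1,0,0,0,0,10,0],[1,0,0,0,0,10,0]]]'

```text
t: 59.62
tool_pos: [0.6214, -0.0766, 0.0575]
tool_rot: [-0.075, 3.138, 0.002]
contact_force: [-0.3, 0.0, -5.4]
opening: 0.062
```

```bash
python3 -c "
from h import *
avg(10);o=ctrl.get_obs();print(R.from_rotvec(o['tool_rot']).as_matrix()[:,2].round(4))"
```

```text
t 60.12 p [ 0.6215 -0.0765  0.0574] op 0.062 F [-0.11 -0.16 -5.83] Mtool [ 0.008 -0.065  0.002] sd [0.016 0.03  0.019]
[ 0.0025  0.0016 -1.    ]
```

>>> play_rows --motion '[[[1,0,0,0,0,10,0],[1,0,0,0,0,20,0],[1,0,0,0,0,30,0],[1,0,0,0,0,30,0],[1,0,0,0,0,30,0],[1,0,0,0,0,20,0],[1,0,0,0,0,10,0],[1,0,0,0,0,5,0],[1,0,0,0,0,2,0],[1,0,0,0,0,1,0],[1,0,0,0,0,0.5,0],[1,0,0,0,0,0,0]]]'

```text
t: 61.62
tool_pos: [0.6216, -0.0766, 0.0579]
tool_rot: [-0.075, 3.137, 0.002]
contact_force: [-0.3, -1.1, -6.4]
opening: 0.062
```

```bash
python3 -c "
from h import *
avg(10);o=ctrl.get_obs();print(R.from_rotvec(o['tool_rot']).as_matrix()[:,2].round(4))"
```

```text
t 62.12 p [ 0.6215 -0.0765  0.0573] op 0.0621 F [-0.14  0.35 -6.14] Mtool [ 0.005  0.092 -0.008] sd [0.027 0.018 0.026]
[ 0.0022  0.0016 -1.    ]
```

A 0.157 N·m difference at level is a clear rattle. The second loose box goes beside the first in the tray.

Run:
```python
from h import *
o=ctrl.get_obs();go([.5385,-.3745,.07],Rd(183),o); go([.5385,-.3745,-.013],Rd(183),o)
```

```text
shift cm [  9.71 -29.37  -1.34] turn deg [ 0.09  0.13 -0.26] | dist mm 310 | now [ 0.6215 -0.0765  0.0573]
shift cm [  9.73 -29.38   6.96] turn deg [ 0.09  0.13 -0.26] | dist mm 317 | now [ 0.6215 -0.0765  0.0573]
```

>>> play_rows --motion '[[[1,3,-3,-1.3,0,0,0],[1,6,-8,-2,0,0,0],[1,8,-14,-2,0,0,0],[1,9.7,-20,-2,0,0,0],[1,9.7,-26,-2,0,0,0],[1,9.7,-29.4,-1.3,0,0,-0.3],[1,9.7,-29.4,-1.3,0,0,-0.3],[1,9.7,-29.4,-1.3,0,0,-0.3],[1,9.7,-29.4,3,0,0,-0.3],[1,9.7,-29.4,6,0,0,-0.3],[1,9.7,-29.4,7,0,0,-0.3],[1,9.7,-29.4,7,0,0,-0.3]]]'

```text
t: 63.62
tool_pos: [0.539, -0.3738, -0.0134]
tool_rot: [-0.085, 3.139, 0.003]
contact_force: [0.1, -0.1, -5.5]
opening: 0.0622
```

Run:
```python
from h import *
st(); snap('wrist','w18')
```

```text
t 63.62 p [ 0.539  -0.3738 -0.0134] F [ 0.11 -0.09 -5.52] M [0.037 0.056 0.019] op 0.0622 q [-0.72  0.33  1.67  0.    1.14 -2.35]
```

View pics/w18.png

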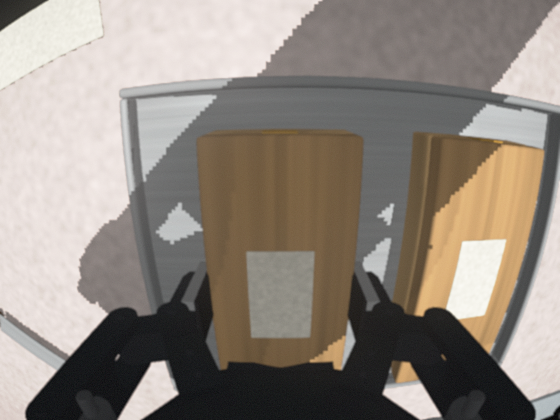

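>>> play_rows --motion '[[[1,0,0,0.3,0,0,0],[1,0,0,0.6,0,0,0],[1,0,0,0.6,0,0,0],[-0.8,0,0,0.6,0,0,0],[-0.8,0,0,0.6,0,0,0],[-0.8,0,0,0.6,0,0,0],[-0.8,0,0,-3,0,0,0],[-1,0,0,-8,0,0,0],[-1,0,0,-11,0,0,0],[-1,0,0,-11,0,0,0]]]'

```text
t: 64.92
tool_pos: [0.5415, -0.3766, 0.1024]
tool_rot: [-0.084, 3.131, -0.008]
contact_force: [0.7, -0.8, -0.3]
opening: 0.0857
```

```bash
python3 look.py 19
python3 - <<'E'
from h import *
o=ctrl.get_obs();go([.6475,.0857,.07],Rd(176.2),o); go([.6475,.0857,-.025],Rd(176.2),o)
E
```

```text
t 64.92 p [ 0.5415 -0.3766  0.1024] F [ 0.75 -0.81 -0.31] M [ 0.022 -0.048 -0.024] op 0.0857 q [-0.72  0.2   1.62  0.    1.32 -2.35]
[[417.3, 206.8], [188.0, 217.7], [203.0, 216.5], [287.2, 162.7]]
[417. 207.] [ 0.5315 -0.2749  0.0374] res 0.0001 shelf [  37.7 -610.9  -15. ]
[188. 218.] [ 0.6065  0.1258 -0.1821] res 0.2943 shelf [  76.1 -218.9 -258.3]
[203. 216.] [ 0.6202  0.1146 -0.2258] res 0.2714 shelf [  74.7 -231.3 -303.8]
[287. 163.] [ 0.8092  0.021  -0.4717] res 0.0805 shelf [ 169.4 -342.  -593.1]
shift cm [-13.34  45.33   2.74] turn deg [0.12 0.1  6.88] | dist mm 473 | now [ 0.5386 -0.3741  0.0963]
shift cm [-13.32  45.31  12.24] turn deg [0.12 0.1  6.88] | dist mm 488 | now [ 0.5386 -0.3741  0.0963]
```

View pics/x19.png

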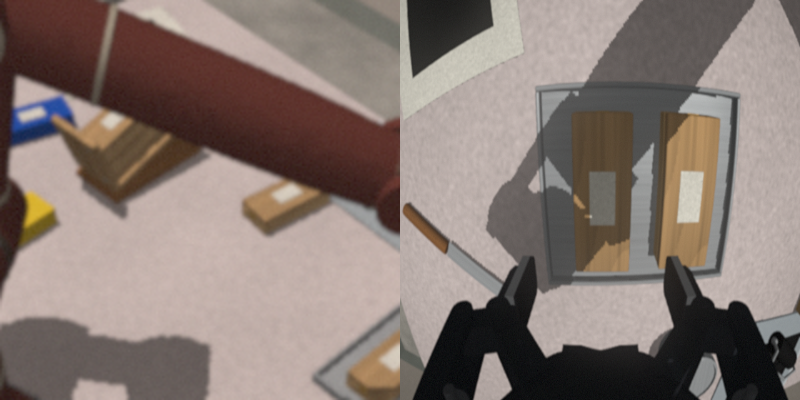

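>>> play_rows --motion '[[[-1,0,4,-3,0,0,1],[-1,-1,10,-4,0,0,2],[-1,-3,16,-4,0,0,3],[-1,-5,22,-4,0,0,4],[-1,-7,28,-4,0,0,5],[-1,-9,34,-3,0,0,6],[-1,-11.5,40,0,0,0,6.9],[-1,-13.3,45.3,2.7,0,0,6.9],[-1,-13.3,45.3,2.7,0,0,6.9],[-1,-13.3,45.3,2.7,0,0,6.9],[-1,-13.3,45.3,7,0,0,6.9],[-1,-13.3,45.3,11,0,0,6.9],[-1,-13.3,45.3,12.1,0,0,6.9],[-1,-13.3,45.3,12.1,0,0,6.9],[-1,-13.3,45.3,12.1,0,0,6.9]]]'

```text
t: 66.95
tool_pos: [0.6492, 0.0851, -0.021]
tool_rot: [0.105, 3.134, 0.004]
contact_force: [0.5, 1.2, 1.5]
opening: 0.0856
```

Run:
```python
from h import *
st(); snap('wrist','w20'); go([.6475,.0857,-.025],Rd(176.2))
```

```text
t 66.95 p [ 0.6492  0.0851 -0.021 ] F [0.47 1.16 1.49] M [ 0.006  0.003 -0.009] op 0.0856 q [ 0.02  0.33  1.68  0.    1.12 -1.49]
shift cm [0.18 0.03 0.4 ] turn deg [ 0.14  0.33 -0.04] | dist mm 4 | now [ 0.6493  0.0853 -0.021 ]
```

View pics/w20.png

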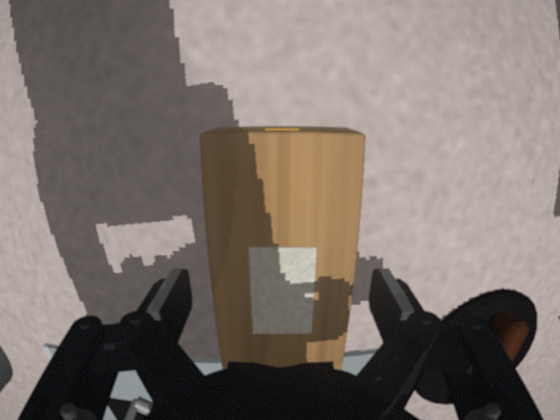

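>>> play_rows --motion '[[[1,0.2,0,0.4,0,0,0],[1,0.2,0,0.4,0,0,0],[1,0.2,0,0.4,0,0,0],[1,0.2,0,0.4,0,0,0],[1,0,0,-1,0,0,0],[1,0,0,-3,0,0,0],[1,0,0,-6,0,0,0],[1,0,0,-8,0,0,0],[1,0,0,-8,0,10,0],[1,0,0,-8,0,20,0],[1,0,0,-8,0,30,0],[1,0,0,-8,0,30,0],[1,0,0,-8,0,30,0],[1,0,0,-8,0,20,0],[1,0,0,-8,0,10,0],[1,0,0,-8,0,5,0],[1,0,0,-8,0,2,0],[1,0,0,-8,0,1,0],[1,0,0,-8,0,0.5,0],[1,0,0,-8,0,0,0]]]' --newtons 80

```text
t: 69.5
tool_pos: [0.6491, 0.0851, 0.0596]
tool_rot: [0.105, 3.133, 0.004]
contact_force: [-0.2, -0.2, -2.3]
opening: 0.0622
```

```bash
python3 -c "
from h import *
avg(10)"
```

```text
t 70.0 p [0.6489 0.0851 0.0589] op 0.0622 F [ 0.31  0.02 -2.18] Mtool [0.009 0.008 0.015] sd [0.033 0.024 0.024]
```

>>> play_rows --motion '[[[1,0,0,0,0,-10,0],[1,0,0,0,0,-20,0],[1,0,0,0,0,-30,0],[1,0,0,0,0,-30,0],[1,0,0,0,0,-30,0],[1,0,0,0,0,-20,0],[1,0,0,0,0,-10,0],[1,0,0,0,0,-5,0],[1,0,0,0,0,-2,0],[1,0,0,0,0,-1,0],[1,0,0,0,0,-0.5,0],[1,0,0,0,0,0,0]]]'

```text
t: 71.5
tool_pos: [0.649, 0.0852, 0.0591]
tool_rot: [0.105, 3.134, 0.004]
contact_force: [-0.2, -0.5, -1.5]
opening: 0.0623
```

```bash
python3 -c "
from h import *
avg(10)"
```

```text
t 72.0 p [0.6487 0.0852 0.0589] op 0.0619 F [ 0.    0.01 -2.47] Mtool [ 0.002  0.012 -0.003] sd [0.029 0.029 0.026]
```

>>> play_rows --motion '[[[1,0,0,0,0,-5,0],[1,0,0,0,0,-10,0],[1,0,0,0,0,-10,0],[1,0,0,0,0,-10,0]]]'

```text
t: 72.5
tool_pos: [0.6492, 0.0851, 0.0594]
tool_rot: [0.1, 2.96, -0.005]
contact_force: [0.2, 0.5, -1.6]
opening: 0.0622
```

```bash
python3 -c "
from h import *
avg(10)"
```

```text
t 73.0 p [0.6488 0.0851 0.0588] op 0.0623 F [ 0.05  0.24 -2.3 ] Mtool [0.019 0.158 0.014] sd [0.02  0.024 0.022]
```

Box 5 is sound: −0.004 N·m at level. Its ±10° value also fits the sound model, which supports box 3 being loose; I'll re-test that one at the end. Now I stack box 5.

Run:
```python
from h import *
o=ctrl.get_obs(); b=.025
go(shelf(.082,.165,b,.001),R_S,o); go(shelf(.082,.080,b,.001),R_S,o)
```

```text
shift cm [ 16.78  23.65 -17.19] turn deg [-2.1  -7.66 -8.9 ] | dist mm 337 | now [0.6488 0.0851 0.0588]
shift cm [15.68 24.05 -8.77] turn deg [-2.1  -7.66 -8.9 ] | dist mm 300 | now [0.6488 0.0851 0.0588]
```

>>> play_rows --motion '[[[1,1,0,-4,0,0,0],[1,2,0,-9,0,0,0],[1,4,2,-14,-0.5,-2,-2],[1,7,7,-17,-1,-4,-5],[1,10.5,12,-18,-2,-7.7,-8.9],[1,14,17,-18,-2.1,-7.7,-8.9],[1,16,22,-17.5,-2.1,-7.7,-8.9],[1,16.8,23.7,-17.2,-2.1,-7.7,-8.9],[1,16.8,23.7,-17.2,-2.1,-7.7,-8.9],[1,16.8,23.7,-17.2,-2.1,-7.7,-8.9],[1,16.3,23.8,-13,-2.1,-7.7,-8.9],[1,15.7,24,-9.5,-2.1,-7.7,-8.9],[1,15.7,24,-8.8,-2.1,-7.7,-8.9],[1,15.7,24,-8.8,-2.1,-7.7,-8.9],[1,15.7,24,-8.8,-2.1,-7.7,-8.9]]]'

```text
t: 74.88
tool_pos: [0.4962, 0.3363, 0.1204]
tool_rot: [-0.13, 2.821, 0.023]
contact_force: [-0.2, 0.7, -2.4]
opening: 0.0626
```

Run:
```python
from h import *
inshelf(st(),.025); snap('side','s21'); snap('wrist','w21')
a=cv2.imread('pics/s21.png')[110:250,170:310];b=cv2.imread('pics/w21.png')
cv2.imwrite('pics/x21.png',np.hstack([cv2.resize(a,(400,400)),cv2.resize(b,(400,400))]))
```

```text
t 74.88 p [0.4962 0.3363 0.1204] F [-0.18  0.67 -2.38] M [-0.019  0.35  -0.051] op 0.0626 q [ 0.54 -0.14  1.95 -0.16  1.04 -1.06]
box bottom in shelf mm [83.5  0.9 82.4] rel rot [-0.07 -0.22  0.05]
```

View pics/x21.png

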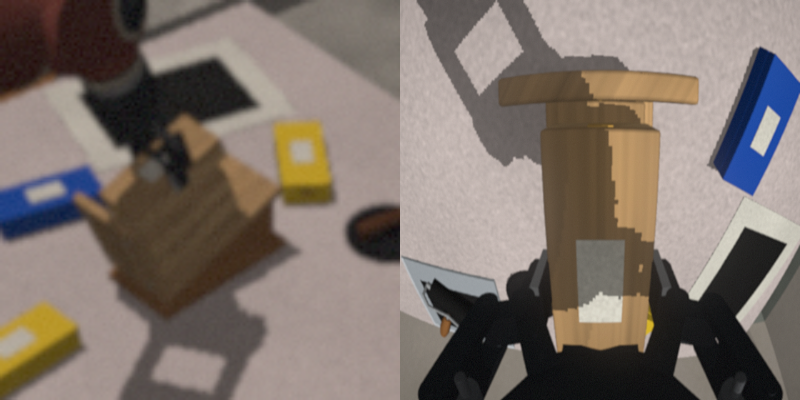

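>>> play_rows --motion '[[[1,0,0,0.5,0,0,0],[1,0,0,0.9,0,0,0],[1,0,0,1.2,0,0,0],[1,0,0,1.35,0,0,0],[1,0,0,1.45,0,0,0],[1,0,0,1.5,0,0,0],[1,0,0,1.5,0,0,0]]]'

```text
t: 75.85
tool_pos: [0.5003, 0.3372, 0.1077]
tool_rot: [-0.131, 2.821, 0.023]
contact_force: [-9.4, -3.8, 8.0]
opening: 0.062
```

Run:
```python
from h import *
o=st();inshelf(o,.025); print('F shelf',o['contact_force']@np.c_[XS,YS,ZS])
```

```text
t 75.85 p [0.5003 0.3372 0.1077] F [-9.39 -3.83  8.01] M [-0.26   0.983 -0.075] op 0.062 q [ 0.54 -0.11  1.95 -0.16  1.02 -1.06]
box bottom in shelf mm [83.6  1.4 68.9] rel rot [-0.08 -0.19  0.02]
F shelf [-6.75026999 -2.94897954 10.61819749]
```

Contact at 68.9 mm, as expected. I slide it to the backstop.

>>> play_rows --motion '[[[1,0.3,0,0,0,0,0],[1,0.6,0,0,0,0,0],[1,0.9,0,0,0,0,0],[1,1.1,0,0,0,0,0],[1,1.3,0,0,0,0,0],[1,1.4,0,0,0,0,0],[1,1.4,0,0,0,0,0]]]'

```text
t: 76.72
tool_pos: [0.4898, 0.3365, 0.105]
tool_rot: [-0.131, 2.814, 0.025]
contact_force: [9.2, 1.3, -2.7]
opening: 0.0621
```

Run:
```python
from h import *
o=st();inshelf(o,.025); print('F shelf',o['contact_force']@np.c_[XS,YS,ZS])
```

```text
t 76.72 p [0.4898 0.3365 0.105 ] F [ 9.24  1.29 -2.71] M [ 0.144 -1.219  0.18 ] op 0.0621 q [ 0.55 -0.14  1.98 -0.16  1.01 -1.05]
box bottom in shelf mm [72.6  1.6 69.7] rel rot [-0.15 -0.59 -0.03]
F shelf [ 8.02759646  0.43551854 -5.45919772]
```

>>> play_rows --motion '[[[1,0,0,0.1,0,0.5,0],[-1,0,0,0.1,0,0.5,0],[-1,0,0,0,0,0,0],[-1,0,0,0,0,0,0],[-1,0,0,-3,0,0,0],[-1,0,0,-8,0,0,0],[-1,0,0,-12,0,0,0],[-1,0,0,-12,0,0,0]]]'

```text
t: 77.72
tool_pos: [0.4531, 0.3341, 0.2241]
tool_rot: [-0.131, 2.807, 0.031]
contact_force: [0.4, -0.1, -0.1]
opening: 0.0855
```

```bash
python3 look.py 22
python3 - <<'E'
from h import *
a=cv2.imread('pics/t22.png')[140:280,150:290];b=cv2.imread('pics/w22.png')[60:280,180:400]
cv2.imwrite('pics/y22.png',np.hstack([cv2.resize(a,(400,400),interpolation=cv2.INTER_CUBIC),cv2.resize(b,(400,400))]))
E
```

```text
t 77.72 p [0.4531 0.3341 0.2241] F [ 0.44 -0.15 -0.08] M [ 0.053  0.144 -0.028] op 0.0855 q [ 0.59 -0.32  1.93 -0.16  1.23 -1.05]
[[417.3, 206.8], [453.9, 205.0]]
[417. 207.] [ 0.5317 -0.2748  0.0374] res 0.0 shelf [  37.9 -610.8  -15.1]
[454. 205.] [ 0.5388 -0.3756  0.0376] res 0.0002 shelf [  35.8 -711.9  -14.2]
```

View pics/x22.png

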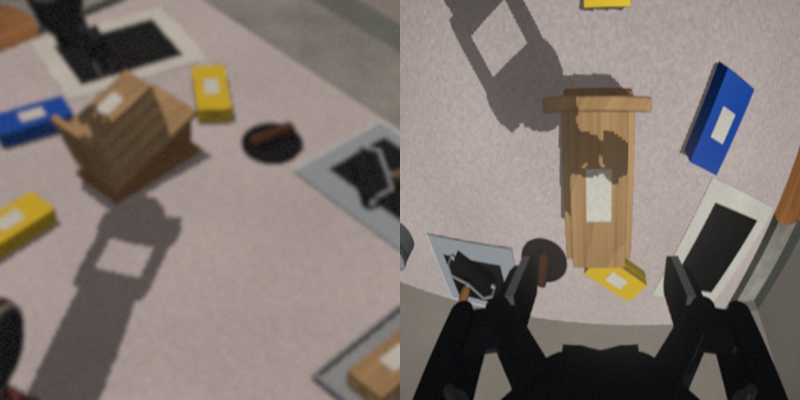

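View pics/y22.png

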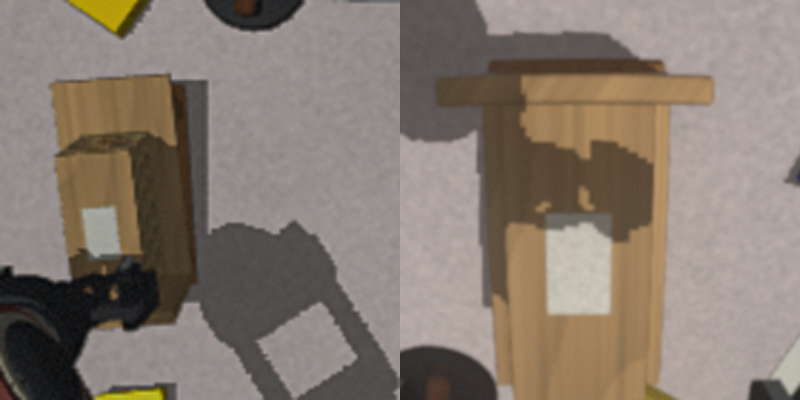

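All three stacked boxes are flat and square, and both tray boxes lie level (label heights 37–38 mm). There is ample time, so I re-test the uncertain box 3 with the clean level method.

Run:
```python
from h import *
o=ctrl.get_obs();go([.533,-.2746,.08],Rd(183),o); go([.533,-.2746,-.017],Rd(183),o)
```

```text
shift cm [  1.99 -61.21  13.72] turn deg [ 0.46 18.48  2.34] | dist mm 628 | now [0.4512 0.3323 0.2173]
shift cm [  5.06 -61.22  22.92] turn deg [ 0.46 18.48  2.34] | dist mm 656 | now [0.4512 0.3323 0.2173]
```

>>> play_rows --motion '[[[-1,0,-5,0,0,4,0],[-1,0,-11,0,0,8,0],[-1,0,-17,1,0,13,1],[-1,0,-23,2,0,18.5,2.3],[-1,0.5,-29,4,0.4,18.5,2.3],[-1,0.7,-35,6,0.4,18.5,2.3],[-1,1,-41,8,0.4,18.5,2.3],[-1,1.2,-47,10,0.4,18.5,2.3],[-1,1.5,-53,11,0.4,18.5,2.3],[-1,1.7,-58,12.5,0.4,18.5,2.3],[-1,2,-61.2,13.7,0.4,18.5,2.3],[-1,2,-61.2,13.7,0.4,18.5,2.3],[-1,2,-61.2,13.7,0.4,18.5,2.3]]]'

```text
t: 79.5
tool_pos: [0.5319, -0.2737, 0.0786]
tool_rot: [0.083, -3.138, -0.005]
contact_force: [-0.0, -0.1, 0.3]
opening: 0.0853
```

Run:
```python
from h import *
st(); W=snap('wrist','w23'); go([.533,-.2746,-.017],Rd(183))
```

```text
t 79.5 p [ 0.5319 -0.2737  0.0786] F [-0.05 -0.13  0.3 ] M [-0.028 -0.013 -0.027] op 0.0853 q [-0.6   0.09  1.77  0.    1.28 -2.22]
shift cm [-0.07 -0.14  9.64] turn deg [ 0.12 -0.09  0.08] | dist mm 96 | now [ 0.5324 -0.2735  0.0794]
```

View pics/w23.png

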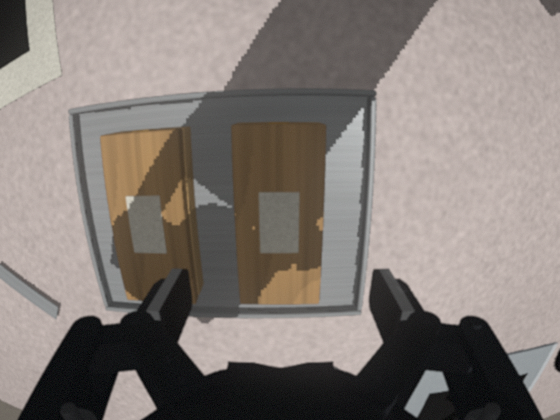

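>>> play_rows --motion '[[[-0.85,0,-0.1,4,0,0,0],[-0.85,0,-0.1,7,0,0,0],[-0.85,0,-0.1,9,0,0,0],[-0.85,0,-0.1,9.7,0,0,0],[-0.85,0,-0.1,9.7,0,0,0],[1,0,-0.1,9.7,0,0,0],[1,0,-0.1,9.7,0,0,0],[1,0,-0.1,9.7,0,0,0],[1,0,-0.1,9.7,0,0,0]]]' --newtons 80

```text
t: 80.68
tool_pos: [0.5338, -0.2752, -0.0155]
tool_rot: [-0.084, 3.139, 0.0]
contact_force: [0.2, 0.1, 5.8]
opening: 0.062
```

>>> play_rows --motion '[[[1,0,0,-2,0,0,0],[1,0,0,-5,0,0,0],[1,0,0,-8,0,0,0],[1,0,0,-10,0,0,0],[1,0,0,-10,0,10,0],[1,0,0,-10,0,20,0],[1,0,0,-10,0,30,0],[1,0,0,-10,0,30,0],[1,0,0,-10,0,30,0],[1,0,0,-10,0,30,0],[1,0,0,-10,0,20,0],[1,0,0,-10,0,10,0],[1,0,0,-10,0,5,0],[1,0,0,-10,0,2,0],[1,0,0,-10,0,1,0],[1,0,0,-10,0,0.5,0],[1,0,0,-10,0,0.2,0]]]'

```text
t: 82.8
tool_pos: [0.5338, -0.2753, 0.0847]
tool_rot: [0.084, -3.139, 0.0]
contact_force: [-0.2, 0.4, -5.7]
opening: 0.062
```

```bash
python3 -c "
from h import *
avg(10)"
```

```text
t 83.3 p [ 0.5337 -0.2752  0.0844] op 0.0618 F [ 0.16  0.13 -4.12] Mtool [-0.005  0.082 -0.004] sd [0.042 0.027 0.028]
```

>>> play_rows --motion '[[[1,0,0,0,0,-10,0],[1,0,0,0,0,-20,0],[1,0,0,0,0,-30,0],[1,0,0,0,0,-30,0],[1,0,0,0,0,-30,0],[1,0,0,0,0,-30,0],[1,0,0,0,0,-20,0],[1,0,0,0,0,-10,0],[1,0,0,0,0,-5,0],[1,0,0,0,0,-2,0],[1,0,0,0,0,-1,0],[1,0,0,0,0,-0.5,0],[1,0,0,0,0,-0.2,0]]]'

```text
t: 84.92
tool_pos: [0.5337, -0.2753, 0.0844]
tool_rot: [-0.084, 3.139, 0.001]
contact_force: [-0.4, -0.2, -4.0]
opening: 0.062
```

```bash
python3 -c "
from h import *
avg(10)"
```

```text
t 85.42 p [ 0.5337 -0.2753  0.0844] op 0.0621 F [-0.14  0.18 -4.29] Mtool [-0.017 -0.072 -0.004] sd [0.034 0.03  0.039]
```

A 0.154 N·m difference confirms box 3 is loose. At most two are, so the rest are sound. I put it back in the tray.

>>> play_rows --motion '[[[1,0,0,3,0,0,0],[1,0,0,6,0,0,0],[1,0,0,8.5,0,0,0],[1,0,0,9.6,0,0,0],[1,0,0,9.9,0,0,0],[1,0,0,9.9,0,0,0],[-0.85,0,0,9.9,0,0,0],[-0.85,0,0,9.9,0,0,0],[-0.85,0,0,9.9,0,0,0],[-0.85,0,0,7,0,0,0],[-0.85,0,0,2,0,0,0],[-1,0,0,-4,0,0,0],[-1,4,3,-8,0,0,0],[-1,8,8,-10,0,0,0],[-1,12,13,-12,0,0,0],[-1,14,15,-12,0,0,0],[-1,14,15,-12,0,0,0],[-1,14,15,-12,0,0,0]]]'

```text
t: 87.68
tool_pos: [0.386, -0.1334, 0.2047]
tool_rot: [-0.084, 3.138, -0.001]
contact_force: [-0.2, -0.0, -0.2]
opening: 0.0857
```

```bash
python3 look.py 24
python3 - <<'E'
from h import *
cv2.imwrite('pics/y24.png',cv2.resize(cv2.imread('pics/t24.png'),(800,600),interpolation=cv2.INTER_CUBIC))
a=cv2.imread('pics/s24.png')[150:230,180:290];cv2.imwrite('pics/z24.png',cv2.resize(a,(800,582),interpolation=cv2.INTER_CUBIC))
E
```

```text
t 87.67 p [ 0.386  -0.1334  0.2047] F [-0.21 -0.01 -0.19] M [-0.018 -0.002 -0.068] op 0.0857 q [-0.52 -0.51  2.08  0.    1.58 -2.14]
[[417.8, 206.1], [453.9, 205.0], [185.2, 221.3]]
[418. 206.] [ 0.5333 -0.2762  0.037 ] res 0.0003 shelf [  39.2 -612.4  -15.9]
[454. 205.] [ 0.5387 -0.3755  0.0377] res 0.0002 shelf [  35.8 -711.8  -14.1]
[185. 221.] [ 0.5911  0.1178 -0.1492] res 0.3012 shelf [  71.1 -225.4 -222. ]
```

View pics/y24.png

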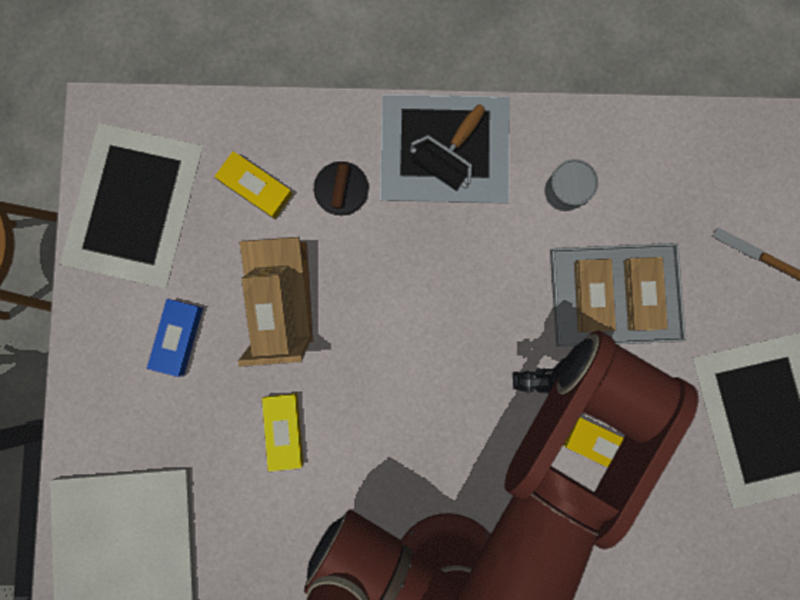

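View pics/z24.png

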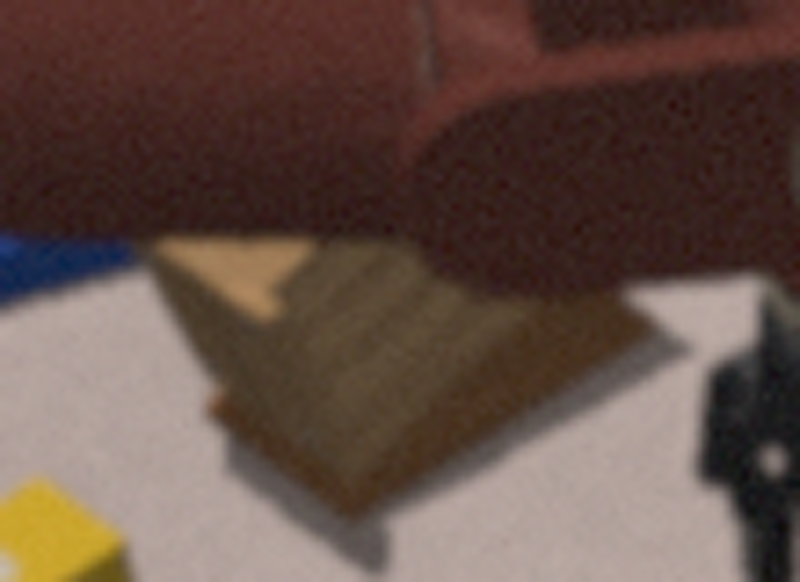

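Run:
```python
from h import *
T=load('t24'); o,d=ray(T,(185.2,221.3)); d=d[0]; n=ZS; t=((O_S+ZS*.102-o)@n)/(d@n); p=o+d*t-O_S; print('top label',p@XS,p@YS)
W=load('w22'); p,r=tri([(T,(185.2,221.3),0),(W,(180+578*.55,60+265*.55),1)]); v=p-O_S; print(v@XS,v@YS,v@ZS,r)
a=cv2.imread('pics/t24.png')[160:260,160:230];cv2.imwrite('pics/q24.png',cv2.resize(a,(420,600),interpolation=cv2.INTER_CUBIC))
```

```text
top label 0.07193813156969858 0.0007937253505814148
0.059582594830767596 0.01328284502725377 0.25736570066675574 [0.06742718077914811, 0.06742718077914821]
```

View pics/q24.png

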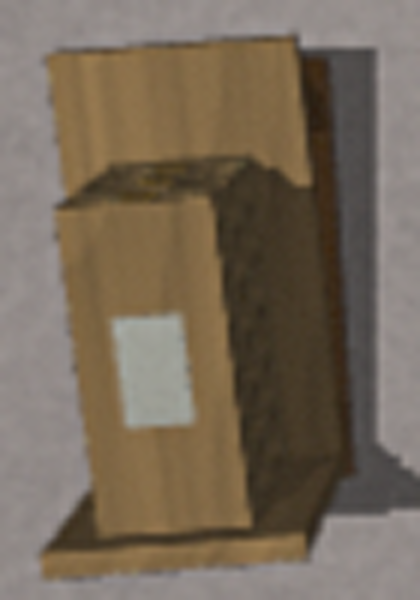

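The pile is flush, and the top label sits at x_s = 71.9 mm, the same as the first box against the stop. Nothing else has moved, so I hand in.

```bash
python3 -c "
from h import *
print(ctrl.finish_job())"
```

```text
the job is handed in; nothing more can be done
None
```

I shook all five boxes by tilting each one lengthways in the grip. Two rattle and lie flat in the steel tray. The other three are stacked on the sloped shelf against the backstop. All labels are up, and the job was handed in at about 88 s.

**Which boxes rattle:** a loose roller should change the wrist moment at level by 0.12–0.16 N·m between the two tilts.

| Box, by starting place (x, y in m) | Change at level (N·m) | Verdict |
|---|---|---|
| (0.449, −0.133) | 0.071, then 0.154 on re-test | rattles |
| (0.621, −0.075) | 0.157 | rattles |
| (0.443, 0.132) | 0.038, then 0.006 on repeat | sound |
| (0.453, −0.004) | 0.019 | sound |
| (0.647, 0.086) | 0.004 | sound |

**Last checks:**
- **Tray:** both boxes lie level inside the walls, with label heights of 37–38 mm against the 39 mm expected.
- **Pile:** it looks flat and square and lies within the shelf width. The lowest and top labels both measure x = 71.9 mm. The nominal figure is 70 mm, but each box stopped there under about 8–9 N of push, so I take the 2 mm as calibration error.
- **Middle box of the pile:** I did not measure its label after placing. I rely on the contact force when it was pushed home and on the pictures.
- **Bystanders:** the brayer, ink tin and rubbing pad look unmoved in the last top view.

**What disagreed along the way:**
- **Fingertips:** they turned out to be about 30–38 mm behind the reported TCP, so the first grasp closed on air above the lid. I corrected for this from the pictures.
- **First rattling box:** its first result was unclear, so I picked it up from the tray, re-tested it and put it back.
- **First two sound boxes:** I did not repeat them with the cleaner tilt used later. They read low, and at most two boxes can be loose.
- **One bad measurement:** a final two-view check of the top label used a wrongly picked pixel and gave nonsense, so I discarded it.

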